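# Pack the lidded boxes and stack the tray on the bail arms

## Task

Pack the finished boxes for carrying: swing both steel bail arms of the grey tote fully out, stand every lidded round box upright on the tote's floor, then swing both bail arms fully in over the opening and stack the wooden tray on them, lengthwise like the tote and level, with its cleats between the two crossbars. The boxes have thin walls: grip them gently, with no more than about 30 N, and set them down rather than drop them; leave everything else on the bench where it is.

Things in the scene. Friction and masses are not known exactly. Their poses are not given: they have to be found in the camera images.
- tote: grey plastic open-topped tote, fixed to the bench between two low wooden strips; outer 160 (x) x 280 (y) x 90 (z) mm, walls 8 mm, floor 6 mm thick, so the inside is 144 x 264 mm. Origin at the centre of its underside, z up, y along its length. Each end carries a steel bail arm
- bail_a (a joint): hinge of the bail arm at the tote's +y end. 0 = swung fully in: the U lies level over the opening, against its stop, ready to carry a tray. pi/2 = upright; 3.3 (its other stop) = swung fully out, hanging just below level outside the tote's end. The hinge is stiff (about 1.3 N at the crossbar) and stays where it is left
- bail_b (a joint): the same for the bail arm at the tote's -y end: 0 = fully in, 3.3 = fully out; stays where it is left
- bail_a_bar (a point): middle of the tote's +y bail arm, a U of 10 mm round steel rod: two 70 mm arms and a 180 mm crossbar along the tote's x; this point is on the axis of the crossbar, 70 mm from the hinge axis. Swung in, it is at y = +55 mm, z = 96 mm in the tote's frame; swung out, at about y = +194 mm, z = 85 mm. Can be pinched across the rod from above
- bail_b_bar (a point): middle of the tote's -y bail arm, a U of 10 mm round steel rod: two 70 mm arms and a 180 mm crossbar along the tote's x; swung in, it is at y = -55 mm, z = 96 mm in the tote's frame; swung out, at about y = -194 mm, z = 85 mm
- bail_a_hinge (a point): a point on the +y bail arm's hinge axis (which runs along the tote's x), at x = 0, y = +125 mm, z = 96 mm in the tote's frame
- bail_b_hinge (a point): a point on the -y bail arm's hinge axis, at x = 0, y = -125 mm, z = 96 mm in the tote's frame
- tray: pale wooden tray, 130 (x) x 220 (y) mm, 45 mm tall, 0.5 kg; with the bail arms out it would drop into the tote. Under its base two cleats 12 mm high, outer faces at y = +-43 mm, fit between the swung-in crossbars (faces at +-50 mm). Grip its central handle board from above: 16 (x) x 70 (y) mm, top at z = 115 mm. Origin under the cleats' centre, z up; stacked, 89 mm above the tote's
- box1: closed cylindrical lacquered bentwood box with its lid on, red-brown, 58 mm in diameter and 56 mm tall, 90 g, standing upright; origin at the centre of its underside, z up its axis. Its wall is thin: squeezed by the fingers with more than 45 N a pad it cracks (grip it with 20 to 30 N). May be absent.
- box2: closed cylindrical lacquered bentwood box with its lid on, red-brown, 52 mm in diameter and 60 mm tall, 90 g, standing upright; origin at the centre of its underside, z up its axis. Its wall is thin: squeezed by the fingers with more than 45 N a pad it cracks (grip it with 20 to 30 N). May be absent.
- box3: closed cylindrical lacquered bentwood box with its lid on, red-brown, 58 mm in diameter and 56 mm tall, 90 g, standing upright; origin at the centre of its underside, z up its axis. Its wall is thin: squeezed by the fingers with more than 45 N a pad it cracks (grip it with 20 to 30 N). May be absent.
- box4: closed cylindrical lacquered bentwood box with its lid on, red-brown, 52 mm in diameter and 60 mm tall, 90 g, standing upright; origin at the centre of its underside, z up its axis. Its wall is thin: squeezed by the fingers with more than 45 N a pad it cracks (grip it with 20 to 30 N). May be absent.
- open_cup: open lacquered cup, 72 mm across, 70 mm tall; a bystander, to be left alone
- sand_block: cork sanding block 70 x 45 x 30 mm; a bystander, to be left alone
- brush: glue brush lying down; a bystander, to be left alone
- glue: white glue bottle, 48 mm across, 130 mm tall; a bystander, to be left alone
- lid_stack: low stack of lids, 90 mm across, 36 mm tall; a bystander, to be left alone
- offcut: wood offcut 140 x 30 x 18 mm; a bystander, to be left alone
- mallet: small hammer lying down, 150 mm long; a bystander, to be left alone
There are look-alikes about, which are no part of the job. What is shaped like the box4 but blue or purple is not meant. What is shaped like the box1 but orange is not meant.

How it is judged:
By the outcome, as a careful person would: the job done as asked, in the order asked, and still so for the second after the job is handed in, with the robot touching nothing.
Of box1, box2, box3, box4 only 2 to 4 are there at a start; the rules pass over those that are not, and their reading is None.
At some moment in a run one of box1, box2, box3, box4, tray may be knocked a few centimetres aside while the robot is not near it.
It also fails if it takes over 210 s, if anything falls off the work surface, if the arm or the gripper's body presses on something with over 40 N, if the wrist force passes 120 N, or if a joint passes its speed limit or range.

## Robot

A 6-joint arm with a two-finger parallel gripper is mounted at the origin on the work surface. World frame = base frame: x ahead of the robot, y to its left, z up, the work surface at z = 0. Lengths are in mm, angles in rad, forces in N, time in s.
With the tool pointing down it reaches from about 350 to 775 mm from the base axis. Payload 7.3 kg.
Tool frame: the origin (TCP) lies at the very end of the fingers, on their centre line; the grasp point (between the pads) lies bot.grasp_offset behind it (bot.grasp_offset is the distance from the TCP to the grasp point, in mm); z points along the fingers, y is the line along which they close (so a half turn about z gives the same grasp; the last joint's range is limited). The gripper opens to 92 mm and grips with 3 to 60 N. Pads are 19 mm wide; open, the fingers measure 130 mm over their backs; the gripper's body (75 mm by 190 mm) begins 47 mm behind the grasp point.
Start: joints at [-1.412, 0.342, 1.524, -0, 1.275, -0.146], TCP at [157.576, -500.814, 226.741] pointing down, gripper open.
Joint ranges: [-2.53, 2.53], [-0.77, 2.02], [0.04, 2.7], [-1, 4.14], [0.28, 2.66], [-3.11, 3.11]. Speed limits (rad/s): [2.57, 2.57, 3.14, 3.14, 3.14, 3.14].

## Interface

Orientations are given as [roll, pitch, yaw] about the fixed x, y, z axes, in that order (R = Rz(yaw) Ry(pitch) Rx(roll)).
In Python, from plant import bot gives the robot as it stands. The module is installed in compiled form; this text tells all that it offers.
- The arm moves only by the shell command python3 -m handwheel 'ROWS'. ROWS is JSON, a list of rows, each an object of numbers: "claw": the finger opening in mm, from 0 to 91.8; "dx", "dy", "dz": the shift along the tool's x, y, z in mm; "rx", "ry", "rz": the turn, a rotation vector about the tool's x, y, z in rad. A call has 1 to 10 rows; each row shifts and turns the commanded pose from where the row before left it, along the tool's axes as they then stand; what a row does not reach is not made up. A row lasts 1/10 s, in which the tool goes at most 50 mm and 8.59 degrees, less where a joint would pass 70% of its speed; a pose out of reach is approached as far as the arm can. A call is refused whole if a number of a shift passes 50 or a number of a turn 0.15, either way. A call with a gripper value outside its range is refused whole. The fingers move at their own pace and stop on an object; the grip force is fixed at half the most. Time passes only in rows, so rows that do not move let the fingers close. It gives the time, the measured TCP pose, the force and the opening at its end, in the units of the state.
- bot.get_obs(): the state, without advancing time (a new reading comes with each control period).
- bot.capture(name): name is "side" or "top"; returns a dict with "frame" (420x560x3 uint8, red, green, blue), "camera_matrix" (3x3 intrinsics, pixels), "view" (4x4, takes a point from world to camera coordinates). Camera axes: x right, y down, z forward; pixel columns grow to the right and rows downward; lengths in mm; the calibration is good to about 2 mm. A picture is of the moment at which its call begins. There is no depth.
- bot.close_job(): hands the job in, once; it reports no verdict.
The state is a dict: "time": time; "joint_positions": joint angles; "dq": joint speeds; "tau": joint torques, N m; "tool_pos": TCP position; "tcp_rot": TCP orientation; "contact_force": force on the tool from outside, world axes, zero at the start; "moment": the same for the moment, N m; "grip_width": finger opening in mm.
Only numpy, scipy, OpenCV 4.12 (cv2) and the standard library are available. Lean on these libraries where they do the work, as an engineer would, in place of code of your own. Each camera call takes 0.05 s, during which the arm holds its last target. There are 200 camera calls.

## Working session

There is one attempt and no reset: what is moved stays moved. The work goes in short steps, Python scripts to look and compute and a shell command to move; the robot and the scene stay as the last step left them, time stands still between calls to the robot, and variables do not carry over. Pictures are saved under pics/ and viewed, on a budget of 14 in all, crops included, one or two more only if the job needs it, and the job is handed in when it is done.

```bash
mkdir -p pics; cat > h.py <<'E'
import numpy as np, cv2
from plant import bot
def snap(tag):
    o={}
    for n in("top","side"):
        c=bot.capture(n); o[n]=c
        cv2.imwrite(f"pics/{tag}_{n}.png",cv2.cvtColor(c["frame"],cv2.COLOR_RGB2BGR))
        np.savez(f"pics/{n}_cal.npz",K=c["camera_matrix"],V=c["view"])
    return o
def cal(n):
    d=np.load(f"pics/{n}_cal.npz"); return d["K"],d["V"]
def proj(n,p):
    K,V=cal(n); q=V[:3,:3]@np.array(p,float)+V[:3,3]; q=K@q; return q[:2]/q[2]
def ray(n,uv):
    K,V=cal(n); R=V[:3,:3]; d=R.T@np.linalg.solve(K,[uv[0],uv[1],1]); return -R.T@V[:3,3],d/np.linalg.norm(d)
def onz(n,uv,z):
    o,d=ray(n,uv); return o+d*(z-o[2])/d[2]
def tri(a,b):
    o1,d1=ray("top",a);o2,d2=ray("side",b)
    s=np.linalg.lstsq(np.c_[d1,-d2],o2-o1,rcond=None)[0]
    p,q=o1+s[0]*d1,o2+s[1]*d2
    return (p+q)/2,np.linalg.norm(p-q)
E
python3 - <<'E'
from h import *
o=snap("a")
for n in o:
    K,V=cal(n);print(n,K.tolist(),(-V[:3,:3].T@V[:3,3]).round(),V[2,:3].round(2))
s=bot.get_obs();print(s,bot.grasp_offset)
for n in o:
    f=cv2.resize(o[n]["frame"],(800,600),interpolation=cv2.INTER_CUBIC);cv2.imwrite(f"pics/a_{n}L.png",f[:,:,::-1])
E
```

```text
top [[480.8703177989564, 0.0, 282.42212533104794], [0.0, 480.8703177989564, 206.1742327744369], [0.0, 0.0, 1.0]] [ 385.   34. 1692.] [ 0.06 -0.01 -1.  ]
side [[466.70148317694475, 0.0, 280.6526458278774], [0.0, 466.70148317694475, 207.7303768685728], [0.0, 0.0, 1.0]] [ 430. 1093.  890.] [ 0.03 -0.8  -0.6 ]
{'time': 0.1, 'joint_positions': array([-1.41197888e+00,  3.42631920e-01,  1.52485991e+00,  1.36764256e-05,
        1.27540363e+00, -1.46008793e-01]), 'dq': array([ 0.00041854, -0.00329746, -0.00074387, -0.00136867,  0.0011717 ,
        0.00073302]), 'tau': array([ 1.56136739e-03, -4.32005060e+01, -2.44694495e+01,  7.19231553e-02,
        5.26040001e-02, -5.42942587e-05]), 'tool_pos': array([ 157.53415769, -500.45593469,  226.14692102]), 'tcp_rot': array([-3.14030561e+00, -2.02485320e-04,  3.04822116e-01]), 'contact_force': array([0.20370086, 0.04740467, 0.28791676]), 'moment': array([-0.00824604,  0.0344062 , -0.00150801]), 'grip_width': 92.17753687494105} 18.8
```

View pics/a_topL.png

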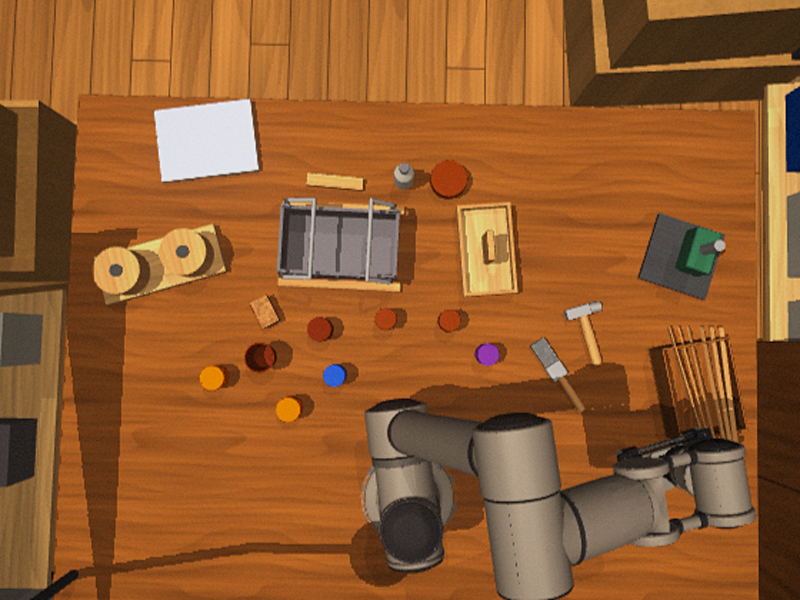

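View pics/a_sideL.png

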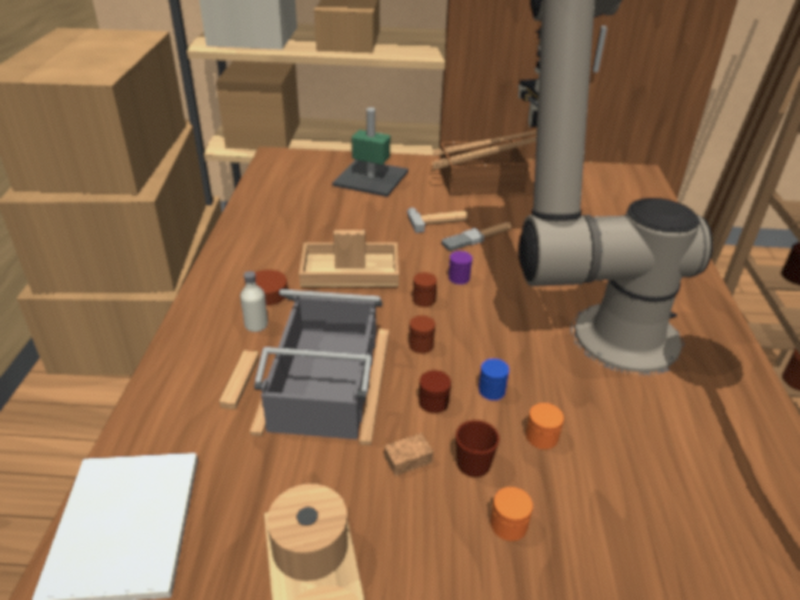

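Top view (800-px scale): the red-brown closed boxes are at (320,328), (386,318) and (450,320). Possible confusions are the orange ones at (212,377) and (288,409), blue (334,375), purple (487,354), the open cup (260,357) and the lid stack (449,179). I choose the three red-brown ones. Tote is at about (340,242) and tray at (488,250). Next is a close crop of both views.

```bash
python3 - <<'E'
from h import *
a=cv2.imread("pics/a_top.png")[130:245,185:375]; b=cv2.imread("pics/a_side.png")[155:320,165:350]
cv2.imwrite("pics/c1.png",cv2.resize(a,None,fx=4.2,fy=4.2,interpolation=cv2.INTER_CUBIC))
cv2.imwrite("pics/c2.png",cv2.resize(b,None,fx=3.6,fy=3.6,interpolation=cv2.INTER_CUBIC))
# red-brown blobs
for n in("top","side"):
    im=cv2.imread(f"pics/a_{n}.png"); hsv=cv2.cvtColor(im,cv2.COLOR_BGR2HSV)
    m=(((hsv[...,0]<7)|(hsv[...,0]>172))&(hsv[...,1]>170)&(hsv[...,2]>25)).astype(np.uint8)
    m=cv2.morphologyEx(m,cv2.MORPH_OPEN,np.ones((3,3)))
    k,_,st,ce=cv2.connectedComponentsWithStats(m)
    print(n,[(st[i].tolist(),ce[i].round(1).tolist()) for i in range(1,k) if st[i,4]>60])
E
```

```text
top []
side [([295, 261, 19, 15, 230], [304.3, 267.8]), ([327, 297, 9, 23, 107], [330.5, 306.8])]
```

View pics/c1.png

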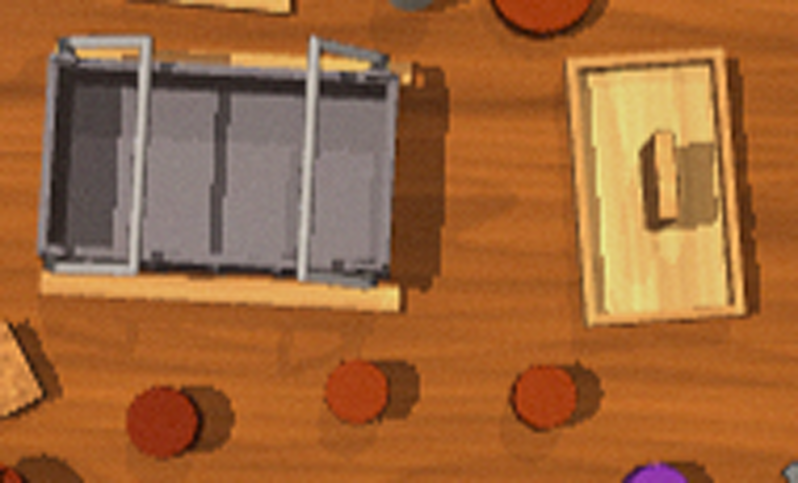

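View pics/c2.png

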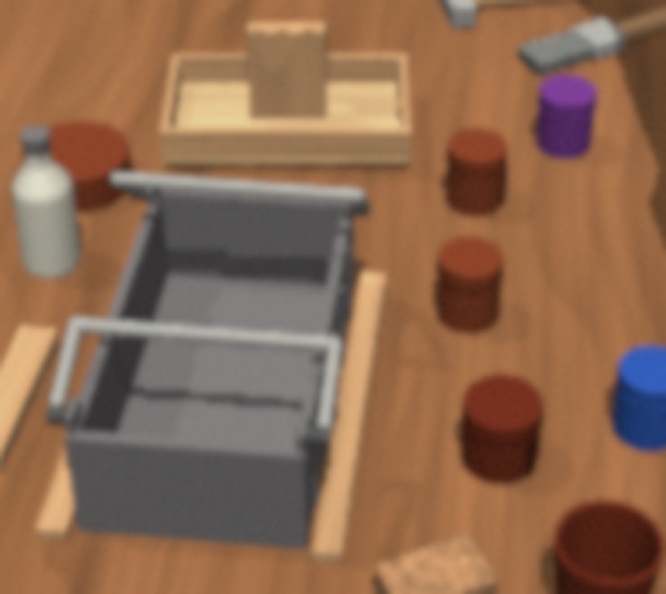

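```bash
cat >> h.py <<'E'
c1=lambda p:((p[0]+.5)/4.2-.5+185,(p[1]+.5)/4.2-.5+130)
c2=lambda p:((p[0]+.5)/3.6-.5+165,(p[1]+.5)/3.6-.5+155)
E
python3 - <<'E'
from h import *
for n,a,b in [("boxL",(163,422),(502,403)),("boxM",(357,391),(470,260)),("boxR",(545,397),(477,145)),
 ("barA+x",(147,40),(75,325)),("barA-x",(134,270),(338,343)),("barB+x",(314,40),(115,179)),("barB-x",(303,278),(363,196)),("handle",(665,180),(287,27)),
 ("trayc1",(722,48),(170,57)),("trayc2",(588,325),(410,130))]:
    p,e=tri(c1(a),c2(b));print(n,p.round(1),round(e,1))
print("rim z90",[onz("top",c1(p),90)[:2].round() for p in[(50,60),(398,76),(390,277),(42,262)]])
print("tray z45",[onz("top",c1(p),45)[:2].round() for p in[(568,60),(722,48),(745,314),(588,325)]])
print("hand top z115",[onz("top",c1(p),115)[:2].round() for p in[(658,130),(674,132),(675,228),(658,222)]])
print("strips z~15",[onz("top",c1(p),15)[:2].round() for p in[(40,290),(400,308),(415,65),(415,80)]])
for r,a in((58,(163,422)),(52,(357,391)),(52,(545,397))): print(onz("top",c1(a),r))
E
```

```text
boxL [399.5 222.9  53.5] 2.4
boxM [427.9  66.6  55.7] 1.7
boxR [426.8 -85.5  59.2] 2.3
barA+x [697.6 237.4 117.7] 0.2
barA-x [515.7 241.7 118.8] 0.1
barB+x [695.  104.8 145.3] 0.6
barB-x [510.2 108.5 144.7] 0.5
handle [ 599.  -172.5  114.1] 3.7
trayc1 [ 718.6 -227.5   41.1] 1.4
trayc2 [ 486.5 -120.4   46.9] 1.9
rim z90 [array([685., 318.]), array([679.,  39.]), array([517.,  42.]), array([523., 319.])]
tray z45 [array([ 704., -100.]), array([ 717., -227.]), array([ 498., -249.]), array([ 486., -121.])]
hand top z115 [array([ 636., -166.]), array([ 635., -179.]), array([ 559., -181.]), array([ 564., -167.])]
strips z~15 [array([506., 333.]), array([498.,  33.]), array([702.,  26.]), array([690.,  25.])]
[398.24180541 222.45176145  58.        ]
[427.12098098  66.66734981  52.        ]
[425.87234473 -86.02738712  52.        ]
```

```bash
python3 -m handwheel '[{"claw":60,"rz":0.109},{"rz":0.109},{"rz":0.109},{"dx":24,"dy":-42},{"dx":24,"dy":-42},{"dx":24,"dy":-42},{"dx":24,"dy":-42},{"dx":24,"dy":-42},{"dx":24,"dy":-42},{"dx":24,"dy":-42}]'
python3 -m handwheel '[{"dx":24,"dy":-42},{"dx":24,"dy":-42},{"dx":24,"dy":-42},{"dx":24,"dy":-42},{"dx":24,"dy":-42},{"dx":24,"dy":-42},{"dx":24,"dy":-42},{"dx":24,"dy":-42},{},{}]'
python3 - <<'E'
from h import *
np.set_printoptions(precision=1,suppress=True)
for n,uv,z in(("blue",(334,375),58),("purple",(487,354),58),("cup",(260,357),70),("sand",(264,311),30),("glue",(403,175),120),("orange1",(288,409),56),("orange2",(212,377),56),("offcut",(335,181),18)):
    print(n,onz("top",(uv[0]*.7,uv[1]*.7),z)[:2])
h=cv2.cvtColor(cv2.imread("pics/a_top.png"),cv2.COLOR_BGR2HSV)
for c in((163,422),(357,391),(545,397)):
    u,v=map(round,c1(c));print(h[v-1:v+2,u-1:u+2].reshape(-1,3).mean(0),h[v-14,u],h[v+12,u-4])
E
```

```text
blue [289.8 184.1]
purple [ 347.7 -177. ]
cup [328.5 357.8]
sand [438.  360.2]
glue [757.8  32.4]
orange1 [207.4 290.3]
orange2 [278.3 472.2]
offcut [762.8 199.4]
[  7.2 221.6 145.1] [ 12 191 168] [ 13 197 167]
[  8.9 227.7 167.1] [ 13 201 152] [ 13 198 161]
[  8.8 227.8 167.3] [ 13 206 177] [ 13 200 168]invalid input at $[0]: expected keys claw, dx, dy, dz, rx, ry, rz
invalid input at $[0]: expected keys claw, dx, dy, dz, rx, ry, rz
```

```bash
python3 -m handwheel '[{"claw":60,"dx":0,"dy":0,"dz":0,"rx":0,"ry":0,"rz":0.109},{"claw":60,"dx":0,"dy":0,"dz":0,"rx":0,"ry":0,"rz":0.109},{"claw":60,"dx":0,"dy":0,"dz":0,"rx":0,"ry":0,"rz":0.109},{"claw":60,"dx":24,"dy":-42,"dz":0,"rx":0,"ry":0,"rz":0},{"claw":60,"dx":24,"dy":-42,"dz":0,"rx":0,"ry":0,"rz":0},{"claw":60,"dx":24,"dy":-42,"dz":0,"rx":0,"ry":0,"rz":0},{"claw":60,"dx":24,"dy":-42,"dz":0,"rx":0,"ry":0,"rz":0},{"claw":60,"dx":24,"dy":-42,"dz":0,"rx":0,"ry":0,"rz":0},{"claw":60,"dx":24,"dy":-42,"dz":0,"rx":0,"ry":0,"rz":0},{"claw":60,"dx":24,"dy":-42,"dz":0,"rx":0,"ry":0,"rz":0}]'
python3 -m handwheel '[{"claw":60,"dx":24,"dy":-42,"dz":0,"rx":0,"ry":0,"rz":0},{"claw":60,"dx":24,"dy":-42,"dz":0,"rx":0,"ry":0,"rz":0},{"claw":60,"dx":24,"dy":-42,"dz":0,"rx":0,"ry":0,"rz":0},{"claw":60,"dx":24,"dy":-42,"dz":0,"rx":0,"ry":0,"rz":0},{"claw":60,"dx":24,"dy":-42,"dz":0,"rx":0,"ry":0,"rz":0},{"claw":60,"dx":24,"dy":-42,"dz":0,"rx":0,"ry":0,"rz":0},{"claw":60,"dx":24,"dy":-42,"dz":0,"rx":0,"ry":0,"rz":0},{"claw":60,"dx":24,"dy":-42,"dz":0,"rx":0,"ry":0,"rz":0},{"claw":60,"dx":0,"dy":0,"dz":0,"rx":0,"ry":0,"rz":0},{"claw":60,"dx":0,"dy":0,"dz":0,"rx":0,"ry":0,"rz":0}]'
```

```text
time: 1.1
tool_pos: [332.5, -208.8, 226.7]
tcp_rot: [3.142, -0.0, -0.023]
contact_force: [1.3, -0.5, 0.7]
grip_width: 60.4
time: 2.1
tool_pos: [531.1, 121.8, 225.7]
tcp_rot: [3.141, 0.002, -0.02]
contact_force: [-0.3, -0.4, -0.2]
grip_width: 60.2
```

```bash
python3 -m handwheel '[{"claw":60,"dx":17.6,"dy":-29.8,"dz":0,"rx":0,"ry":0,"rz":0},{"claw":60,"dx":17.6,"dy":-29.8,"dz":0,"rx":0,"ry":0,"rz":0},{"claw":60,"dx":17.6,"dy":-29.8,"dz":0,"rx":0,"ry":0,"rz":0},{"claw":60,"dx":17.6,"dy":-29.8,"dz":0,"rx":0,"ry":0,"rz":0},{"claw":60,"dx":0,"dy":0,"dz":30,"rx":0,"ry":0,"rz":0},{"claw":60,"dx":0,"dy":0,"dz":30,"rx":0,"ry":0,"rz":0},{"claw":60,"dx":0,"dy":0,"dz":30,"rx":0,"ry":0,"rz":0},{"claw":60,"dx":0,"dy":0,"dz":30,"rx":0,"ry":0,"rz":0},{"claw":60,"dx":0,"dy":0,"dz":0,"rx":0,"ry":0,"rz":0},{"claw":60,"dx":0,"dy":0,"dz":0,"rx":0,"ry":0,"rz":0}]'
python3 -m handwheel '[{"claw":0,"dx":0,"dy":0,"dz":0,"rx":0,"ry":0,"rz":0},{"claw":0,"dx":0,"dy":0,"dz":0,"rx":0,"ry":0,"rz":0},{"claw":0,"dx":0,"dy":0,"dz":0,"rx":0,"ry":0,"rz":0},{"claw":0,"dx":0,"dy":0,"dz":0,"rx":0,"ry":0,"rz":0},{"claw":0,"dx":0,"dy":0,"dz":0,"rx":0,"ry":0,"rz":0},{"claw":0,"dx":0,"dy":0,"dz":0,"rx":0,"ry":0,"rz":0},{"claw":0,"dx":0,"dy":0,"dz":0,"rx":0,"ry":0,"rz":0},{"claw":0,"dx":0,"dy":0,"dz":0,"rx":0,"ry":0,"rz":0}]'
```

```text
time: 3.1
tool_pos: [604.6, 237.4, 107.3]
tcp_rot: [3.141, 0.0, -0.024]
contact_force: [0.2, -0.7, 0.6]
grip_width: 60.1
time: 3.9
tool_pos: [604.5, 238.8, 106.6]
tcp_rot: [-3.141, 0.0, -0.022]
contact_force: [0.4, 0.7, 0.7]
grip_width: 9.0
```

```bash
python3 -m handwheel '[{"claw":0,"dx":0,"dy":-9.5,"dz":-18.4,"rx":0,"ry":0,"rz":0},{"claw":0,"dx":0,"dy":-14.5,"dz":-14.8,"rx":0,"ry":0,"rz":0},{"claw":0,"dx":0,"dy":-18.2,"dz":-9.9,"rx":0,"ry":0,"rz":0},{"claw":0,"dx":0,"dy":-20.3,"dz":-4.1,"rx":0,"ry":0,"rz":0},{"claw":0,"dx":0,"dy":-20.7,"dz":2,"rx":0,"ry":0,"rz":0},{"claw":0,"dx":0,"dy":-19.1,"dz":7.9,"rx":0,"ry":0,"rz":0},{"claw":0,"dx":0,"dy":-16,"dz":13.2,"rx":0,"ry":0,"rz":0},{"claw":0,"dx":0,"dy":0,"dz":0,"rx":0,"ry":0,"rz":0},{"claw":0,"dx":0,"dy":0,"dz":0,"rx":0,"ry":0,"rz":0}]'
python3 -m handwheel '[{"claw":0,"dx":0,"dy":-11.5,"dz":17.3,"rx":0,"ry":0,"rz":0},{"claw":0,"dx":0,"dy":-5.8,"dz":19.9,"rx":0,"ry":0,"rz":0},{"claw":0,"dx":0,"dy":0,"dz":10,"rx":0,"ry":0,"rz":0},{"claw":0,"dx":0,"dy":0,"dz":6,"rx":0,"ry":0,"rz":0},{"claw":0,"dx":0,"dy":0,"dz":0,"rx":0,"ry":0,"rz":0}]'
```

```text
time: 4.8
tool_pos: [608.7, 358.9, 130.9]
tcp_rot: [-3.138, -0.004, -0.022]
contact_force: [4.5, 4.6, 2.2]
grip_width: 9.1
time: 5.3
tool_pos: [609.1, 375.0, 76.6]
tcp_rot: [-3.14, -0.003, -0.022]
contact_force: [6.0, 3.0, -0.7]
grip_width: 8.8
```

```bash
python3 -m handwheel '[{"claw":0,"dx":0,"dy":0,"dz":3,"rx":0,"ry":0,"rz":0},{"claw":0,"dx":0,"dy":0,"dz":3,"rx":0,"ry":0,"rz":0},{"claw":0,"dx":0,"dy":0,"dz":0,"rx":0,"ry":0,"rz":0}]'
python3 -m handwheel '[{"claw":0,"dx":0,"dy":0,"dz":2,"rx":0,"ry":0,"rz":0},{"claw":0,"dx":0,"dy":0,"dz":2,"rx":0,"ry":0,"rz":0},{"claw":0,"dx":0,"dy":0,"dz":0,"rx":0,"ry":0,"rz":0}]'
```

```text
time: 5.6
tool_pos: [609.1, 374.5, 72.2]
tcp_rot: [-3.14, -0.004, -0.022]
contact_force: [4.7, 0.0, 4.1]
grip_width: 8.9
time: 5.9
tool_pos: [609.2, 374.6, 71.9]
tcp_rot: [-3.14, -0.006, -0.022]
contact_force: [-2.1, -3.9, 21.1]
grip_width: 9.0
```

```bash
python3 -m handwheel '[{"claw":40,"dx":0,"dy":0,"dz":-3,"rx":0,"ry":0,"rz":0},{"claw":50,"dx":0,"dy":0,"dz":0,"rx":0,"ry":0,"rz":0},{"claw":60,"dx":0,"dy":0,"dz":0,"rx":0,"ry":0,"rz":0},{"claw":60,"dx":0,"dy":0,"dz":0,"rx":0,"ry":0,"rz":0},{"claw":60,"dx":0,"dy":0,"dz":-35,"rx":0,"ry":0,"rz":0},{"claw":60,"dx":0,"dy":0,"dz":-35,"rx":0,"ry":0,"rz":0},{"claw":60,"dx":0,"dy":0,"dz":-35,"rx":0,"ry":0,"rz":0},{"claw":60,"dx":0,"dy":0,"dz":-35,"rx":0,"ry":0,"rz":0},{"claw":60,"dx":0,"dy":0,"dz":0,"rx":0,"ry":0,"rz":0}]'
python3 -m handwheel '[{"claw":60,"dx":0,"dy":45,"dz":0,"rx":0,"ry":0,"rz":0},{"claw":60,"dx":0,"dy":45,"dz":0,"rx":0,"ry":0,"rz":0},{"claw":60,"dx":0,"dy":45,"dz":0,"rx":0,"ry":0,"rz":0},{"claw":60,"dx":0,"dy":45,"dz":0,"rx":0,"ry":0,"rz":0},{"claw":60,"dx":0,"dy":45,"dz":0,"rx":0,"ry":0,"rz":0},{"claw":60,"dx":0,"dy":43,"dz":0,"rx":0,"ry":0,"rz":0},{"claw":60,"dx":0,"dy":0,"dz":0,"rx":0,"ry":0,"rz":0},{"claw":60,"dx":0,"dy":0,"dz":0,"rx":0,"ry":0,"rz":0}]'
cat >> h.py <<'E'
def boxes(tag):
    o=snap(tag); r=o["top"]["frame"]; hsv=cv2.cvtColor(r,cv2.COLOR_RGB2HSV)
    m=((hsv[...,0]<11)&(hsv[...,1]>210)&(hsv[...,2]>90)).astype(np.uint8)
    k,_,st,ce=cv2.connectedComponentsWithStats(cv2.morphologyEx(m,cv2.MORPH_OPEN,np.ones((3,3))))
    for i in range(1,k):
        if st[i,4]>80: print(st[i].tolist(),onz("top",ce[i],57).round(1))
E
python3 -c "
from h import *
boxes('b')"
```

```text
time: 6.8
tool_pos: [609.4, 375.3, 216.5]
tcp_rot: [-3.137, -0.009, -0.022]
contact_force: [0.7, 0.4, 0.4]
grip_width: 60.1
time: 7.6
tool_pos: [601.3, 105.5, 209.8]
tcp_rot: [-3.141, 0.001, -0.024]
contact_force: [0.1, -0.2, -0.0]
grip_width: 60.3
[301, 112, 26, 26, 505] [767.8 -76.5  57. ]
[308, 217, 13, 15, 162] [426.1 -83.8  57. ]
[215, 222, 14, 17, 151] [397.9 227.1  57. ]
```

```bash
python3 -m handwheel '[{"claw":60,"dx":0,"dy":0,"dz":26,"rx":0,"ry":0,"rz":0},{"claw":60,"dx":0,"dy":0,"dz":26,"rx":0,"ry":0,"rz":0},{"claw":60,"dx":0,"dy":0,"dz":26,"rx":0,"ry":0,"rz":0},{"claw":60,"dx":0,"dy":0,"dz":0,"rx":0,"ry":0,"rz":0},{"claw":0,"dx":0,"dy":0,"dz":0,"rx":0,"ry":0,"rz":0},{"claw":0,"dx":0,"dy":0,"dz":0,"rx":0,"ry":0,"rz":0},{"claw":0,"dx":0,"dy":0,"dz":0,"rx":0,"ry":0,"rz":0},{"claw":0,"dx":0,"dy":0,"dz":0,"rx":0,"ry":0,"rz":0},{"claw":0,"dx":0,"dy":0,"dz":0,"rx":0,"ry":0,"rz":0},{"claw":0,"dx":0,"dy":0,"dz":0,"rx":0,"ry":0,"rz":0}]'
```

```text
time: 8.7
tool_pos: [601.7, 106.2, 132.9]
tcp_rot: [3.142, -0.001, -0.022]
contact_force: [-0.3, 1.2, 1.3]
grip_width: 16.7
```

```bash
python3 -m handwheel '[{"claw":0,"dx":0,"dy":0,"dz":0,"rx":0,"ry":0,"rz":0},{"claw":0,"dx":0,"dy":0,"dz":0,"rx":0,"ry":0,"rz":0}]'
python3 -m handwheel '[{"claw":0,"dx":0,"dy":15.3,"dz":-12.6,"rx":0,"ry":0,"rz":0},{"claw":0,"dx":0,"dy":18.2,"dz":-7.8,"rx":0,"ry":0,"rz":0},{"claw":0,"dx":0,"dy":19.7,"dz":-2.4,"rx":0,"ry":0,"rz":0},{"claw":0,"dx":0,"dy":19.5,"dz":3.2,"rx":0,"ry":0,"rz":0},{"claw":0,"dx":0,"dy":17.9,"dz":8.7,"rx":0,"ry":0,"rz":0},{"claw":0,"dx":0,"dy":14.8,"dz":13.3,"rx":0,"ry":0,"rz":0},{"claw":0,"dx":0,"dy":10.4,"dz":16.9,"rx":0,"ry":0,"rz":0},{"claw":0,"dx":0,"dy":5.3,"dz":19.2,"rx":0,"ry":0,"rz":0},{"claw":0,"dx":0,"dy":0,"dz":0,"rx":0,"ry":0,"rz":0},{"claw":0,"dx":0,"dy":0,"dz":0,"rx":0,"ry":0,"rz":0}]'
python3 -m handwheel '[{"claw":0,"dx":0,"dy":0,"dz":10,"rx":0,"ry":0,"rz":0},{"claw":0,"dx":0,"dy":0,"dz":5,"rx":0,"ry":0,"rz":0},{"claw":0,"dx":0,"dy":0,"dz":0,"rx":0,"ry":0,"rz":0},{"claw":0,"dx":0,"dy":0,"dz":0,"rx":0,"ry":0,"rz":0}]'
```

```text
time: 8.9
tool_pos: [601.6, 106.0, 132.6]
tcp_rot: [3.141, 0.0, -0.022]
contact_force: [-0.1, 0.1, 0.5]
grip_width: 9.3
time: 9.9
tool_pos: [598.3, -14.3, 93.5]
tcp_rot: [-3.14, 0.002, -0.022]
contact_force: [-1.1, 3.2, -1.0]
grip_width: 9.4
time: 10.3
tool_pos: [598.4, -14.2, 79.1]
tcp_rot: [-3.141, 0.001, -0.022]
contact_force: [-3.2, 5.7, 1.2]
grip_width: 9.1
```

```bash
python3 -m handwheel '[{"claw":0,"dx":0,"dy":-1,"dz":3,"rx":0,"ry":0,"rz":0},{"claw":0,"dx":0,"dy":0,"dz":3,"rx":0,"ry":0,"rz":0},{"claw":0,"dx":0,"dy":0,"dz":2,"rx":0,"ry":0,"rz":0},{"claw":0,"dx":0,"dy":0,"dz":0,"rx":0,"ry":0,"rz":0}]'
python3 -m handwheel '[{"claw":0,"dx":0,"dy":0,"dz":2,"rx":0,"ry":0,"rz":0},{"claw":0,"dx":0,"dy":0,"dz":0,"rx":0,"ry":0,"rz":0}]'
```

```text
time: 10.7
tool_pos: [598.6, -13.7, 74.4]
tcp_rot: [3.141, -0.001, -0.022]
contact_force: [-12.2, 3.4, 22.5]
grip_width: 8.5
time: 10.9
tool_pos: [599.1, -13.7, 73.9]
tcp_rot: [3.141, -0.003, -0.022]
contact_force: [-14.4, 4.5, 29.9]
grip_width: 8.9
```

```bash
python3 -m handwheel '[{"claw":40,"dx":0,"dy":0,"dz":-4,"rx":0,"ry":0,"rz":0},{"claw":60,"dx":0,"dy":0,"dz":0,"rx":0,"ry":0,"rz":0},{"claw":60,"dx":0,"dy":0,"dz":0,"rx":0,"ry":0,"rz":0},{"claw":60,"dx":0,"dy":0,"dz":0,"rx":0,"ry":0,"rz":0},{"claw":60,"dx":0,"dy":0,"dz":-40,"rx":0,"ry":0,"rz":0},{"claw":85,"dx":0,"dy":0,"dz":-40,"rx":0,"ry":0,"rz":0},{"claw":85,"dx":0,"dy":0,"dz":-45,"rx":0,"ry":0,"rz":0},{"claw":85,"dx":-43,"dy":19,"dz":0,"rx":0,"ry":0,"rz":0},{"claw":85,"dx":-43,"dy":19,"dz":0,"rx":0,"ry":0,"rz":0},{"claw":85,"dx":-43,"dy":19,"dz":0,"rx":0,"ry":0,"rz":0}]'
python3 -m handwheel '[{"claw":85,"dx":-43,"dy":18,"dz":0,"rx":0,"ry":0,"rz":0},{"claw":85,"dx":0,"dy":0,"dz":0,"rx":0,"ry":0,"rz":0},{"claw":85,"dx":0,"dy":0,"dz":0,"rx":0,"ry":0,"rz":0}]'
python3 - <<'E'
from h import *
boxes('c')
a=cv2.imread("pics/c_top.png");b=cv2.imread("pics/c_side.png")[130:330,140:400]
cv2.imwrite("pics/c3.png",cv2.resize(np.vstack([cv2.resize(a[120:290,140:410],(780,491)),]),None,fx=1,fy=1))
cv2.imwrite("pics/c4.png",cv2.resize(b,None,fx=3,fy=3,interpolation=cv2.INTER_CUBIC))
E
```

```text
time: 11.9
tool_pos: [467.2, -68.4, 197.8]
tcp_rot: [3.141, -0.0, -0.021]
contact_force: [0.3, -1.3, -0.3]
grip_width: 82.9
time: 12.2
tool_pos: [425.2, -85.5, 198.4]
tcp_rot: [3.141, -0.001, -0.024]
contact_force: [-0.4, -0.1, 0.8]
grip_width: 85.0
[302, 112, 25, 26, 509] [768.5 -77.2  57. ]
[263, 216, 14, 15, 175] [427.  67.  57.]
[215, 222, 17, 17, 221] [398.5 224.3  57. ]
```

View pics/c4.png

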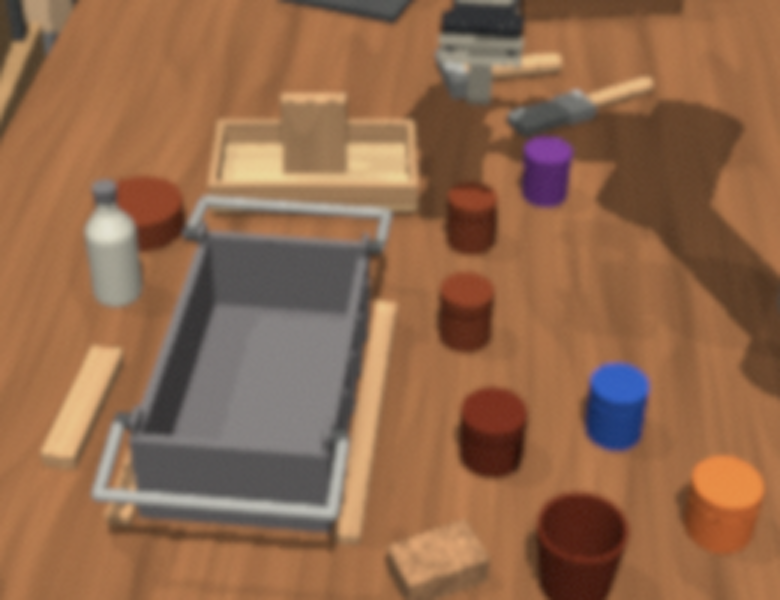

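The picture shows both bails hanging out, at (280,210) and (215,498), and box R still in place at (470,215). Now I grasp box R.

```bash
python3 -m handwheel '[{"claw":85,"dx":0,"dy":0,"dz":45,"rx":0,"ry":0,"rz":0},{"claw":85,"dx":0,"dy":0,"dz":45,"rx":0,"ry":0,"rz":0},{"claw":85,"dx":0,"dy":0,"dz":45,"rx":0,"ry":0,"rz":0},{"claw":85,"dx":0,"dy":0,"dz":25,"rx":0,"ry":0,"rz":0},{"claw":85,"dx":0,"dy":0,"dz":12,"rx":0,"ry":0,"rz":0},{"claw":85,"dx":0,"dy":0,"dz":0,"rx":0,"ry":0,"rz":0},{"claw":70,"dx":0,"dy":0,"dz":0,"rx":0,"ry":0,"rz":0},{"claw":60,"dx":0,"dy":0,"dz":0,"rx":0,"ry":0,"rz":0},{"claw":50,"dx":0,"dy":0,"dz":0,"rx":0,"ry":0,"rz":0},{"claw":40,"dx":0,"dy":0,"dz":0,"rx":0,"ry":0,"rz":0}]'
python3 -m handwheel '[{"claw":40,"dx":0,"dy":0,"dz":0,"rx":0,"ry":0,"rz":0},{"claw":40,"dx":0,"dy":0,"dz":0,"rx":0,"ry":0,"rz":0},{"claw":40,"dx":0,"dy":0,"dz":0,"rx":0,"ry":0,"rz":0}]'
```

```text
time: 13.3
tool_pos: [425.8, -85.1, 26.8]
tcp_rot: [3.141, -0.002, -0.022]
contact_force: [0.6, -0.2, -0.5]
grip_width: 57.8
time: 13.6
tool_pos: [425.7, -85.2, 26.6]
tcp_rot: [3.141, -0.001, -0.022]
contact_force: [-0.7, -0.1, 6.3]
grip_width: 51.0
```

```bash
python3 -m handwheel '[{"claw":40,"dx":0,"dy":0,"dz":-25,"rx":0,"ry":0,"rz":0},{"claw":40,"dx":0,"dy":0,"dz":-45,"rx":0,"ry":0,"rz":0},{"claw":40,"dx":0,"dy":0,"dz":-45,"rx":0,"ry":0,"rz":0},{"claw":40,"dx":0,"dy":0,"dz":-45,"rx":0,"ry":0,"rz":0},{"claw":40,"dx":28.5,"dy":-33,"dz":0,"rx":0,"ry":0,"rz":0},{"claw":40,"dx":28.5,"dy":-33,"dz":0,"rx":0,"ry":0,"rz":0},{"claw":40,"dx":28.5,"dy":-33,"dz":0,"rx":0,"ry":0,"rz":0},{"claw":40,"dx":28.5,"dy":-33,"dz":0,"rx":0,"ry":0,"rz":0},{"claw":40,"dx":28.5,"dy":-33,"dz":0,"rx":0,"ry":0,"rz":0},{"claw":40,"dx":28.5,"dy":-33,"dz":0,"rx":0,"ry":0,"rz":0}]'
python3 -m handwheel '[{"claw":40,"dx":0,"dy":0,"dz":0,"rx":0,"ry":0,"rz":-0.143},{"claw":40,"dx":0,"dy":0,"dz":0,"rx":0,"ry":0,"rz":-0.143},{"claw":40,"dx":0,"dy":0,"dz":0,"rx":0,"ry":0,"rz":-0.143},{"claw":40,"dx":0,"dy":0,"dz":0,"rx":0,"ry":0,"rz":-0.143},{"claw":40,"dx":0,"dy":0,"dz":0,"rx":0,"ry":0,"rz":-0.143},{"claw":40,"dx":0,"dy":0,"dz":0,"rx":0,"ry":0,"rz":-0.143},{"claw":40,"dx":0,"dy":0,"dz":0,"rx":0,"ry":0,"rz":-0.143},{"claw":40,"dx":0,"dy":0,"dz":0,"rx":0,"ry":0,"rz":-0.143},{"claw":40,"dx":0,"dy":0,"dz":0,"rx":0,"ry":0,"rz":-0.143},{"claw":40,"dx":0,"dy":0,"dz":0,"rx":0,"ry":0,"rz":-0.143}]'
python3 -m handwheel '[{"claw":40,"dx":0,"dy":0,"dz":0,"rx":0,"ry":0,"rz":-0.141},{"claw":40,"dx":0,"dy":0,"dz":0,"rx":0,"ry":0,"rz":0},{"claw":40,"dx":0,"dy":0,"dz":0,"rx":0,"ry":0,"rz":0}]'
```

```text
time: 14.6
tool_pos: [601.2, 110.7, 185.6]
tcp_rot: [3.141, 0.001, -0.022]
contact_force: [1.5, -0.6, -1.0]
grip_width: 50.9
time: 15.6
tool_pos: [600.2, 109.2, 185.5]
tcp_rot: [-3.14, 0.0, 1.414]
contact_force: [-0.6, -0.6, -0.9]
grip_width: 50.9
time: 15.9
tool_pos: [600.4, 109.2, 185.7]
tcp_rot: [-3.141, 0.0, 1.545]
contact_force: [-0.0, -0.4, -0.1]
grip_width: 51.2
```

```bash
python3 -m handwheel '[{"claw":40,"dx":0,"dy":0,"dz":45,"rx":0,"ry":0,"rz":0},{"claw":40,"dx":0,"dy":0,"dz":45,"rx":0,"ry":0,"rz":0},{"claw":40,"dx":0,"dy":0,"dz":40,"rx":0,"ry":0,"rz":0},{"claw":40,"dx":0,"dy":0,"dz":16,"rx":0,"ry":0,"rz":0},{"claw":40,"dx":0,"dy":0,"dz":0,"rx":0,"ry":0,"rz":0},{"claw":40,"dx":0,"dy":0,"dz":3,"rx":0,"ry":0,"rz":0},{"claw":40,"dx":0,"dy":0,"dz":2,"rx":0,"ry":0,"rz":0},{"claw":40,"dx":0,"dy":0,"dz":0,"rx":0,"ry":0,"rz":0}]'
python3 -m handwheel '[{"claw":40,"dx":0,"dy":0,"dz":1.5,"rx":0,"ry":0,"rz":0},{"claw":40,"dx":0,"dy":0,"dz":0,"rx":0,"ry":0,"rz":0}]'
```

```text
time: 16.7
tool_pos: [601.3, 109.2, 36.3]
tcp_rot: [3.139, -0.0, 1.548]
contact_force: [-0.1, 0.1, -0.6]
grip_width: 51.2
time: 16.9
tool_pos: [600.8, 109.2, 34.1]
tcp_rot: [3.141, 0.0, 1.549]
contact_force: [-0.2, -0.5, -1.0]
grip_width: 50.9
```

```bash
python3 -m handwheel '[{"claw":40,"dx":0,"dy":0,"dz":1.5,"rx":0,"ry":0,"rz":0},{"claw":40,"dx":0,"dy":0,"dz":0,"rx":0,"ry":0,"rz":0}]'
python3 -m handwheel '[{"claw":40,"dx":0,"dy":0,"dz":0.5,"rx":0,"ry":0,"rz":0},{"claw":40,"dx":0,"dy":0,"dz":0,"rx":0,"ry":0,"rz":0}]'
python3 -m handwheel '[{"claw":55,"dx":0,"dy":0,"dz":0,"rx":0,"ry":0,"rz":0},{"claw":60,"dx":0,"dy":0,"dz":0,"rx":0,"ry":0,"rz":0},{"claw":65,"dx":0,"dy":0,"dz":0,"rx":0,"ry":0,"rz":0},{"claw":70,"dx":0,"dy":0,"dz":0,"rx":0,"ry":0,"rz":0},{"claw":70,"dx":0,"dy":0,"dz":0,"rx":0,"ry":0,"rz":0}]'
```

```text
time: 17.1
tool_pos: [600.9, 109.2, 32.7]
tcp_rot: [3.141, 0.0, 1.549]
contact_force: [-0.8, 0.4, 2.8]
grip_width: 51.2
time: 17.3
tool_pos: [601.0, 109.2, 32.7]
tcp_rot: [3.141, 0.0, 1.549]
contact_force: [-2.0, -1.1, 7.1]
grip_width: 51.2
time: 17.8
tool_pos: [600.6, 109.2, 31.4]
tcp_rot: [-3.141, 0.0, 1.549]
contact_force: [-0.1, -0.2, -0.1]
grip_width: 69.6
```

```bash
python3 -m handwheel '[{"claw":70,"dx":0,"dy":0,"dz":-25,"rx":0,"ry":0,"rz":0},{"claw":85,"dx":0,"dy":0,"dz":-45,"rx":0,"ry":0,"rz":0},{"claw":85,"dx":0,"dy":0,"dz":-45,"rx":0,"ry":0,"rz":0},{"claw":85,"dx":0,"dy":0,"dz":-45,"rx":0,"ry":0,"rz":0},{"claw":85,"dx":0,"dy":0,"dz":0,"rx":0,"ry":0,"rz":0.143},{"claw":85,"dx":0,"dy":0,"dz":0,"rx":0,"ry":0,"rz":0.143},{"claw":85,"dx":0,"dy":0,"dz":0,"rx":0,"ry":0,"rz":0.143},{"claw":85,"dx":0,"dy":0,"dz":0,"rx":0,"ry":0,"rz":0.143},{"claw":85,"dx":0,"dy":0,"dz":0,"rx":0,"ry":0,"rz":0.143},{"claw":85,"dx":0,"dy":0,"dz":0,"rx":0,"ry":0,"rz":0.143}]'
python3 -m handwheel '[{"claw":85,"dx":0,"dy":0,"dz":0,"rx":0,"ry":0,"rz":0.143},{"claw":85,"dx":0,"dy":0,"dz":0,"rx":0,"ry":0,"rz":0.143},{"claw":85,"dx":0,"dy":0,"dz":0,"rx":0,"ry":0,"rz":0.143},{"claw":85,"dx":0,"dy":0,"dz":0,"rx":0,"ry":0,"rz":0.143},{"claw":85,"dx":0,"dy":0,"dz":0,"rx":0,"ry":0,"rz":0.141},{"claw":85,"dx":-43,"dy":11.6,"dz":0,"rx":0,"ry":0,"rz":0},{"claw":85,"dx":-43,"dy":11.6,"dz":0,"rx":0,"ry":0,"rz":0},{"claw":85,"dx":-43,"dy":11.6,"dz":0,"rx":0,"ry":0,"rz":0},{"claw":85,"dx":-43,"dy":11.6,"dz":0,"rx":0,"ry":0,"rz":0},{"claw":85,"dx":0,"dy":0,"dz":0,"rx":0,"ry":0,"rz":0}]'
python3 -c "
from h import *
boxes('d');print(bot.get_obs()['tool_pos'])
for p in((427.2,66.8,52),(398,223,52)):print(proj('side',p).round())
a=cv2.imread('pics/d_side.png')[130:330,140:400]
cv2.imwrite('pics/d4.png',cv2.resize(a,None,fx=3,fy=3,interpolation=cv2.INTER_CUBIC))"
```

```text
time: 18.8
tool_pos: [600.5, 109.2, 191.5]
tcp_rot: [-3.142, 0.0, 0.685]
contact_force: [0.3, 0.8, -0.4]
grip_width: 85.2
time: 19.8
tool_pos: [421.6, 66.2, 190.8]
tcp_rot: [3.141, 0.006, -0.023]
contact_force: [0.0, -0.8, 0.2]
grip_width: 85.0
[301, 112, 26, 26, 504] [768.6 -76.9  57. ]
[251, 165, 14, 15, 164] [599.8 112.5  57. ]
[215, 222, 17, 16, 209] [398.5 224.3  57. ]
[427.61124521  66.53293596 192.21596317]
[296. 228.]
[305. 267.]
```

View pics/d4.png

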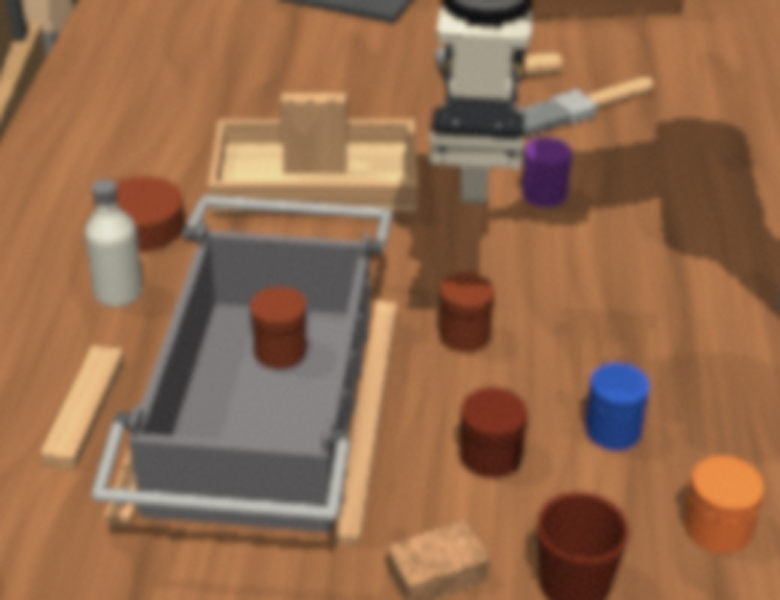

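The first box stands upright in the tote at (278,325), and box M is unmoved at (466,310) under the gripper.

```bash
python3 -m handwheel '[{"claw":85,"dx":0,"dy":0,"dz":45,"rx":0,"ry":0,"rz":0},{"claw":85,"dx":0,"dy":0,"dz":45,"rx":0,"ry":0,"rz":0},{"claw":85,"dx":0,"dy":0,"dz":40,"rx":0,"ry":0,"rz":0},{"claw":85,"dx":0,"dy":0,"dz":25,"rx":0,"ry":0,"rz":0},{"claw":85,"dx":0,"dy":0,"dz":10,"rx":0,"ry":0,"rz":0},{"claw":85,"dx":0,"dy":0,"dz":0,"rx":0,"ry":0,"rz":0},{"claw":70,"dx":0,"dy":0,"dz":0,"rx":0,"ry":0,"rz":0},{"claw":60,"dx":0,"dy":0,"dz":0,"rx":0,"ry":0,"rz":0},{"claw":50,"dx":0,"dy":0,"dz":0,"rx":0,"ry":0,"rz":0},{"claw":40,"dx":0,"dy":0,"dz":0,"rx":0,"ry":0,"rz":0}]'
python3 -m handwheel '[{"claw":40,"dx":0,"dy":0,"dz":0,"rx":0,"ry":0,"rz":0},{"claw":40,"dx":0,"dy":0,"dz":0,"rx":0,"ry":0,"rz":0},{"claw":40,"dx":0,"dy":0,"dz":0,"rx":0,"ry":0,"rz":0},{"claw":40,"dx":0,"dy":0,"dz":0,"rx":0,"ry":0,"rz":0}]'
```

```text
time: 20.9
tool_pos: [428.2, 66.6, 27.4]
tcp_rot: [3.142, -0.002, -0.022]
contact_force: [0.5, 1.3, -0.8]
grip_width: 58.0
time: 21.3
tool_pos: [428.0, 66.6, 27.2]
tcp_rot: [3.141, -0.001, -0.022]
contact_force: [-1.2, 0.0, 5.9]
grip_width: 51.3
```

```bash
python3 -m handwheel '[{"claw":40,"dx":0,"dy":0,"dz":-25,"rx":0,"ry":0,"rz":0},{"claw":40,"dx":0,"dy":0,"dz":-45,"rx":0,"ry":0,"rz":0},{"claw":40,"dx":0,"dy":0,"dz":-45,"rx":0,"ry":0,"rz":0},{"claw":40,"dx":0,"dy":0,"dz":-45,"rx":0,"ry":0,"rz":0},{"claw":40,"dx":34.3,"dy":-23.4,"dz":0,"rx":0,"ry":0,"rz":0},{"claw":40,"dx":34.3,"dy":-23.4,"dz":0,"rx":0,"ry":0,"rz":0},{"claw":40,"dx":34.3,"dy":-23.4,"dz":0,"rx":0,"ry":0,"rz":0},{"claw":40,"dx":34.3,"dy":-23.4,"dz":0,"rx":0,"ry":0,"rz":0},{"claw":40,"dx":34.3,"dy":-23.4,"dz":0,"rx":0,"ry":0,"rz":0},{"claw":40,"dx":0,"dy":0,"dz":0,"rx":0,"ry":0,"rz":-0.143}]'
python3 -m handwheel '[{"claw":40,"dx":0,"dy":0,"dz":0,"rx":0,"ry":0,"rz":-0.143},{"claw":40,"dx":0,"dy":0,"dz":0,"rx":0,"ry":0,"rz":-0.143},{"claw":40,"dx":0,"dy":0,"dz":0,"rx":0,"ry":0,"rz":-0.143},{"claw":40,"dx":0,"dy":0,"dz":0,"rx":0,"ry":0,"rz":-0.143},{"claw":40,"dx":0,"dy":0,"dz":0,"rx":0,"ry":0,"rz":-0.143},{"claw":40,"dx":0,"dy":0,"dz":0,"rx":0,"ry":0,"rz":-0.143},{"claw":40,"dx":0,"dy":0,"dz":0,"rx":0,"ry":0,"rz":-0.143},{"claw":40,"dx":0,"dy":0,"dz":0,"rx":0,"ry":0,"rz":-0.143},{"claw":40,"dx":0,"dy":0,"dz":0,"rx":0,"ry":0,"rz":-0.143},{"claw":40,"dx":0,"dy":0,"dz":0,"rx":0,"ry":0,"rz":-0.141}]'
python3 -m handwheel '[{"claw":40,"dx":0,"dy":0,"dz":0,"rx":0,"ry":0,"rz":0},{"claw":40,"dx":0,"dy":0,"dz":0,"rx":0,"ry":0,"rz":0}]'
```

```text
time: 22.3
tool_pos: [604.4, 182.2, 184.7]
tcp_rot: [-3.141, -0.0, 0.124]
contact_force: [-0.4, -0.7, -0.9]
grip_width: 51.4
time: 23.3
tool_pos: [601.3, 179.8, 186.1]
tcp_rot: [-3.14, 0.0, 1.555]
contact_force: [0.7, 0.3, -1.2]
grip_width: 51.6
time: 23.5
tool_pos: [601.5, 179.8, 186.3]
tcp_rot: [-3.141, 0.0, 1.545]
contact_force: [-0.4, -0.0, -1.1]
grip_width: 51.1
```

```bash
python3 -m handwheel '[{"claw":40,"dx":0,"dy":0,"dz":45,"rx":0,"ry":0,"rz":0},{"claw":40,"dx":0,"dy":0,"dz":45,"rx":0,"ry":0,"rz":0},{"claw":40,"dx":0,"dy":0,"dz":40,"rx":0,"ry":0,"rz":0},{"claw":40,"dx":0,"dy":0,"dz":16,"rx":0,"ry":0,"rz":0},{"claw":40,"dx":0,"dy":0,"dz":3,"rx":0,"ry":0,"rz":0},{"claw":40,"dx":0,"dy":0,"dz":2,"rx":0,"ry":0,"rz":0},{"claw":40,"dx":0,"dy":0,"dz":1,"rx":0,"ry":0,"rz":0},{"claw":40,"dx":0,"dy":0,"dz":0,"rx":0,"ry":0,"rz":0},{"claw":40,"dx":0,"dy":0,"dz":0,"rx":0,"ry":0,"rz":0}]'
python3 -m handwheel '[{"claw":40,"dx":0,"dy":0,"dz":1,"rx":0,"ry":0,"rz":0},{"claw":40,"dx":0,"dy":0,"dz":0,"rx":0,"ry":0,"rz":0}]'
python3 -m handwheel '[{"claw":40,"dx":0,"dy":0,"dz":0.5,"rx":0,"ry":0,"rz":0},{"claw":40,"dx":0,"dy":0,"dz":0,"rx":0,"ry":0,"rz":0}]'
```

```text
time: 24.4
tool_pos: [602.3, 179.9, 35.8]
tcp_rot: [3.14, -0.0, 1.549]
contact_force: [0.5, -0.1, -0.7]
grip_width: 51.2
time: 24.6
tool_pos: [601.8, 179.8, 33.9]
tcp_rot: [3.141, 0.0, 1.549]
contact_force: [-0.0, 0.7, -1.5]
grip_width: 51.3
time: 24.8
tool_pos: [601.8, 179.8, 33.3]
tcp_rot: [3.141, 0.0, 1.549]
contact_force: [-0.1, -0.1, 0.6]
grip_width: 51.1
```

```bash
python3 -m handwheel '[{"claw":40,"dx":0,"dy":0,"dz":0.4,"rx":0,"ry":0,"rz":0},{"claw":55,"dx":0,"dy":0,"dz":0,"rx":0,"ry":0,"rz":0},{"claw":60,"dx":0,"dy":0,"dz":0,"rx":0,"ry":0,"rz":0},{"claw":65,"dx":0,"dy":0,"dz":0,"rx":0,"ry":0,"rz":0},{"claw":70,"dx":0,"dy":0,"dz":0,"rx":0,"ry":0,"rz":0},{"claw":70,"dx":0,"dy":0,"dz":-25,"rx":0,"ry":0,"rz":0},{"claw":80,"dx":0,"dy":0,"dz":-45,"rx":0,"ry":0,"rz":0},{"claw":85,"dx":0,"dy":0,"dz":-45,"rx":0,"ry":0,"rz":0},{"claw":85,"dx":0,"dy":0,"dz":-45,"rx":0,"ry":0,"rz":0},{"claw":85,"dx":0,"dy":0,"dz":0,"rx":0,"ry":0,"rz":0}]'
python3 -m handwheel '[{"claw":85,"dx":7.8,"dy":-40.9,"dz":0,"rx":0,"ry":0,"rz":0},{"claw":85,"dx":7.8,"dy":-40.9,"dz":0,"rx":0,"ry":0,"rz":0},{"claw":85,"dx":7.8,"dy":-40.9,"dz":0,"rx":0,"ry":0,"rz":0},{"claw":85,"dx":7.8,"dy":-40.9,"dz":0,"rx":0,"ry":0,"rz":0},{"claw":85,"dx":7.8,"dy":-40.9,"dz":0,"rx":0,"ry":0,"rz":0},{"claw":85,"dx":0,"dy":0,"dz":0,"rx":0,"ry":0,"rz":0},{"claw":85,"dx":0,"dy":0,"dz":0,"rx":0,"ry":0,"rz":0}]'
python3 -c "
from h import *
boxes('e');print(bot.get_obs()['tool_pos'])
d=np.abs(cv2.imread('pics/e_side.png').astype(int)-cv2.imread('pics/d_side.png'))[250:280,290:320];print(d.mean(),d.max())"
```

```text
time: 25.8
tool_pos: [604.9, 180.5, 200.2]
tcp_rot: [3.129, -0.002, 1.549]
contact_force: [0.6, -0.2, 0.7]
grip_width: 84.7
time: 26.5
tool_pos: [397.9, 223.6, 192.9]
tcp_rot: [3.14, -0.0, 1.55]
contact_force: [0.9, 0.1, 0.4]
grip_width: 84.9
[302, 113, 25, 24, 491] [768.3 -77.3  57. ]
[230, 165, 15, 14, 159] [599.9 181.2  57. ]
[251, 165, 14, 15, 167] [599.9 112.8  57. ]
[399.20799803 223.27588966 192.7603995 ]
10.06074074074074 65
```

```bash
python3 -c "
from h import *
a=cv2.imread('pics/e_side.png')[130:330,140:400]
cv2.imwrite('pics/e4.png',cv2.resize(a,None,fx=3,fy=3,interpolation=cv2.INTER_CUBIC))"
```

```text
(no output)
```

View pics/e4.png

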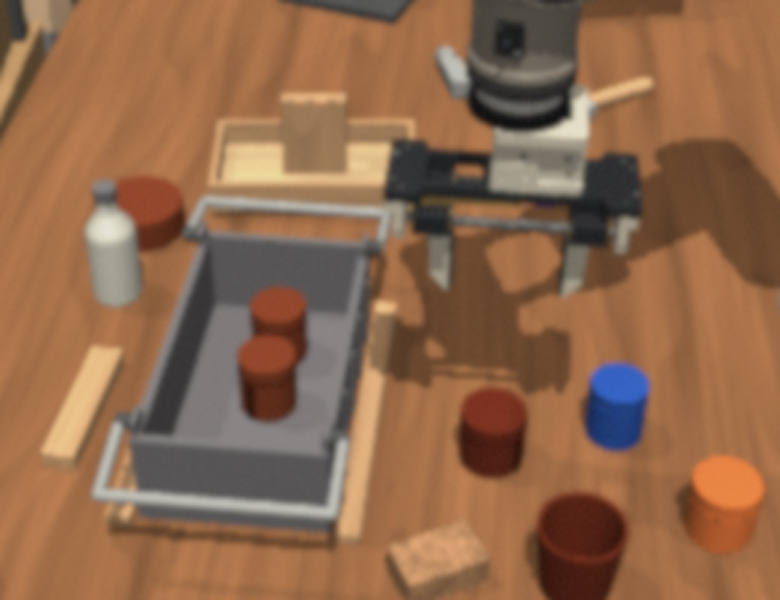

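Two boxes stand in the tote at (278,325) and (268,375), and box L is unmoved at (493,430). I grasp it next.

```bash
python3 -m handwheel '[{"claw":85,"dx":0,"dy":0,"dz":45,"rx":0,"ry":0,"rz":0},{"claw":85,"dx":0,"dy":0,"dz":45,"rx":0,"ry":0,"rz":0},{"claw":85,"dx":0,"dy":0,"dz":40,"rx":0,"ry":0,"rz":0},{"claw":85,"dx":0,"dy":0,"dz":25,"rx":0,"ry":0,"rz":0},{"claw":85,"dx":0,"dy":0,"dz":12,"rx":0,"ry":0,"rz":0},{"claw":85,"dx":0,"dy":0,"dz":0,"rx":0,"ry":0,"rz":0},{"claw":70,"dx":0,"dy":0,"dz":0,"rx":0,"ry":0,"rz":0},{"claw":60,"dx":0,"dy":0,"dz":0,"rx":0,"ry":0,"rz":0},{"claw":50,"dx":0,"dy":0,"dz":0,"rx":0,"ry":0,"rz":0},{"claw":45,"dx":0,"dy":0,"dz":0,"rx":0,"ry":0,"rz":0}]'
python3 -m handwheel '[{"claw":45,"dx":0,"dy":0,"dz":0,"rx":0,"ry":0,"rz":0},{"claw":45,"dx":0,"dy":0,"dz":0,"rx":0,"ry":0,"rz":0},{"claw":45,"dx":0,"dy":0,"dz":0,"rx":0,"ry":0,"rz":0}]'
```

```text
time: 27.6
tool_pos: [398.8, 223.5, 26.4]
tcp_rot: [3.14, -0.001, 1.549]
contact_force: [0.2, 0.3, 1.2]
grip_width: 57.6
time: 27.9
tool_pos: [398.8, 223.5, 26.4]
tcp_rot: [3.14, -0.0, 1.549]
contact_force: [1.1, -0.9, 6.1]
grip_width: 57.4
```

```bash
python3 -m handwheel '[{"claw":45,"dx":0,"dy":0,"dz":-25,"rx":0,"ry":0,"rz":0},{"claw":45,"dx":0,"dy":0,"dz":-45,"rx":0,"ry":0,"rz":0},{"claw":45,"dx":0,"dy":0,"dz":-45,"rx":0,"ry":0,"rz":0},{"claw":45,"dx":0,"dy":0,"dz":-45,"rx":0,"ry":0,"rz":0},{"claw":45,"dx":6.1,"dy":41,"dz":0,"rx":0,"ry":0,"rz":0},{"claw":45,"dx":6.1,"dy":41,"dz":0,"rx":0,"ry":0,"rz":0},{"claw":45,"dx":6.1,"dy":41,"dz":0,"rx":0,"ry":0,"rz":0},{"claw":45,"dx":6.1,"dy":41,"dz":0,"rx":0,"ry":0,"rz":0},{"claw":45,"dx":6.1,"dy":41,"dz":0,"rx":0,"ry":0,"rz":0},{"claw":45,"dx":0,"dy":0,"dz":0,"rx":0,"ry":0,"rz":0}]'
python3 -m handwheel '[{"claw":45,"dx":0,"dy":0,"dz":0,"rx":0,"ry":0,"rz":0},{"claw":45,"dx":0,"dy":0,"dz":0,"rx":0,"ry":0,"rz":0}]'
```

```text
time: 28.9
tool_pos: [607.2, 248.9, 183.2]
tcp_rot: [-3.141, 0.001, 1.547]
contact_force: [-0.2, 0.3, -0.9]
grip_width: 57.4
time: 29.1
tool_pos: [602.4, 249.2, 185.3]
tcp_rot: [-3.14, 0.001, 1.549]
contact_force: [-0.4, -0.2, -1.7]
grip_width: 57.3
```

```bash
python3 -m handwheel '[{"claw":45,"dx":0,"dy":0,"dz":45,"rx":0,"ry":0,"rz":0},{"claw":45,"dx":0,"dy":0,"dz":45,"rx":0,"ry":0,"rz":0},{"claw":45,"dx":0,"dy":0,"dz":40,"rx":0,"ry":0,"rz":0},{"claw":45,"dx":0,"dy":0,"dz":15,"rx":0,"ry":0,"rz":0},{"claw":45,"dx":0,"dy":0,"dz":3,"rx":0,"ry":0,"rz":0},{"claw":45,"dx":0,"dy":0,"dz":2,"rx":0,"ry":0,"rz":0},{"claw":45,"dx":0,"dy":0,"dz":1,"rx":0,"ry":0,"rz":0},{"claw":45,"dx":0,"dy":0,"dz":0,"rx":0,"ry":0,"rz":0},{"claw":45,"dx":0,"dy":0,"dz":0,"rx":0,"ry":0,"rz":0}]'
python3 -m handwheel '[{"claw":45,"dx":0,"dy":0,"dz":1,"rx":0,"ry":0,"rz":0},{"claw":45,"dx":0,"dy":0,"dz":0,"rx":0,"ry":0,"rz":0}]'
python3 -m handwheel '[{"claw":45,"dx":0,"dy":0,"dz":0.5,"rx":0,"ry":0,"rz":0},{"claw":45,"dx":0,"dy":0,"dz":0,"rx":0,"ry":0,"rz":0}]'
```

```text
time: 30.0
tool_pos: [604.4, 249.4, 36.1]
tcp_rot: [3.139, -0.001, 1.549]
contact_force: [1.0, -0.3, -0.2]
grip_width: 57.1
time: 30.2
tool_pos: [603.8, 249.2, 33.9]
tcp_rot: [3.141, 0.0, 1.549]
contact_force: [0.2, 0.2, -1.1]
grip_width: 57.6
time: 30.4
tool_pos: [603.6, 249.2, 33.0]
tcp_rot: [-3.141, 0.0, 1.549]
contact_force: [-0.8, -0.3, -1.0]
grip_width: 57.6
```

```bash
python3 -m handwheel '[{"claw":45,"dx":0,"dy":0,"dz":0.7,"rx":0,"ry":0,"rz":0},{"claw":60,"dx":0,"dy":0,"dz":0,"rx":0,"ry":0,"rz":0},{"claw":65,"dx":0,"dy":0,"dz":0,"rx":0,"ry":0,"rz":0},{"claw":70,"dx":0,"dy":0,"dz":0,"rx":0,"ry":0,"rz":0},{"claw":74,"dx":0,"dy":0,"dz":0,"rx":0,"ry":0,"rz":0},{"claw":74,"dx":0,"dy":0,"dz":-25,"rx":0,"ry":0,"rz":0},{"claw":70,"dx":0,"dy":0,"dz":-45,"rx":0,"ry":0,"rz":0},{"claw":60,"dx":0,"dy":0,"dz":-45,"rx":0,"ry":0,"rz":0},{"claw":60,"dx":0,"dy":0,"dz":-45,"rx":0,"ry":0,"rz":0},{"claw":60,"dx":0,"dy":0,"dz":0,"rx":0,"ry":0,"rz":0.143}]'
python3 -m handwheel '[{"claw":60,"dx":0,"dy":0,"dz":0,"rx":0,"ry":0,"rz":0.143},{"claw":60,"dx":0,"dy":0,"dz":0,"rx":0,"ry":0,"rz":0.143},{"claw":60,"dx":0,"dy":0,"dz":0,"rx":0,"ry":0,"rz":0.143},{"claw":60,"dx":0,"dy":0,"dz":0,"rx":0,"ry":0,"rz":0.143},{"claw":60,"dx":0,"dy":0,"dz":0,"rx":0,"ry":0,"rz":0.143},{"claw":60,"dx":0,"dy":0,"dz":0,"rx":0,"ry":0,"rz":0.143},{"claw":60,"dx":0,"dy":0,"dz":0,"rx":0,"ry":0,"rz":0.143},{"claw":60,"dx":0,"dy":0,"dz":0,"rx":0,"ry":0,"rz":0.143},{"claw":60,"dx":0,"dy":0,"dz":0,"rx":0,"ry":0,"rz":0.143},{"claw":60,"dx":0,"dy":0,"dz":0,"rx":0,"ry":0,"rz":0.141}]'
python3 -m handwheel '[{"claw":60,"dx":0.5,"dy":-42,"dz":0,"rx":0,"ry":0,"rz":0},{"claw":60,"dx":0.5,"dy":-42,"dz":0,"rx":0,"ry":0,"rz":0},{"claw":60,"dx":0.5,"dy":-41,"dz":0,"rx":0,"ry":0,"rz":0},{"claw":60,"dx":0,"dy":0,"dz":0,"rx":0,"ry":0,"rz":0},{"claw":60,"dx":0,"dy":0,"dz":0,"rx":0,"ry":0,"rz":0}]'
python3 -c "
from h import *
boxes('f')
a=cv2.imread('pics/f_side.png')[130:330,140:400]
cv2.imwrite('pics/f4.png',cv2.resize(a,None,fx=3,fy=3,interpolation=cv2.INTER_CUBIC))"
```

```text
time: 31.4
tool_pos: [606.8, 250.2, 200.6]
tcp_rot: [3.129, -0.006, 1.404]
contact_force: [-0.3, 0.1, -0.4]
grip_width: 60.1
time: 32.4
tool_pos: [603.7, 249.2, 192.5]
tcp_rot: [3.141, 0.0, -0.028]
contact_force: [-0.1, -0.6, -0.5]
grip_width: 60.1
time: 32.9
tool_pos: [607.5, 375.0, 191.8]
tcp_rot: [3.141, 0.001, -0.02]
contact_force: [0.3, 0.5, -0.8]
grip_width: 60.4
[301, 112, 26, 26, 509] [768.1 -76.9  57. ]
[251, 165, 13, 15, 145] [599.  115.1  57. ]
[235, 174, 14, 14, 121] [569.1 163.4  57. ]
```

View pics/f4.png

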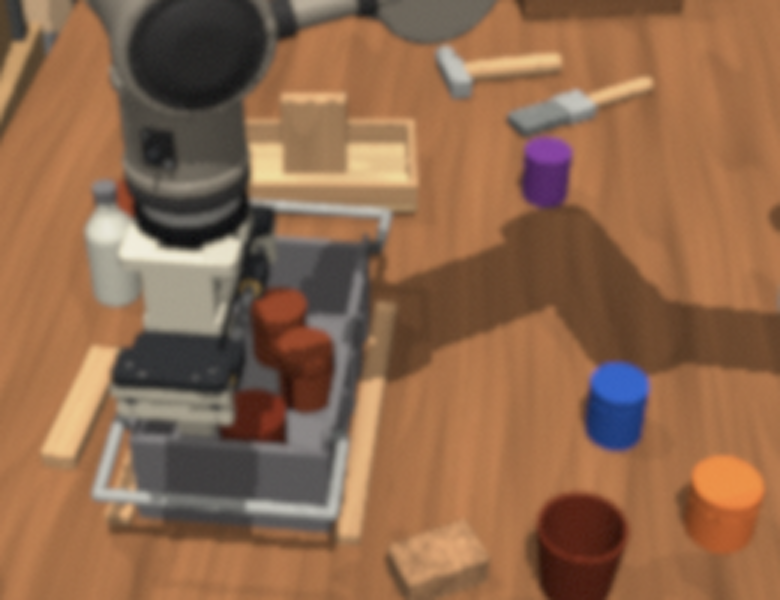

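The third box is in. The middle one has been knocked aside to about (305,370), which may be the announced disturbance. I check whether it still stands, then fetch bail A.

```bash
python3 - <<'E'
from h import *
for b in((303,345),(300,345)):
    p,e=tri((241.5,180.5),(140+b[0]/3,130+b[1]/3));print(p,e)
# expected outlines if upright
c=p[:2]
for z in(6,66): print([((proj('side',[c[0]+dx,c[1],z])-[140,130])*3).round() for dx in(-26,26)])
f=cv2.imread("pics/f_top.png")[145:215,190:310];s=cv2.imread("pics/f_side.png")[215:285,200:300]
cv2.imwrite("pics/f5.png",np.vstack([cv2.resize(f,(500,292),interpolation=3),cv2.resize(s,(500,300),interpolation=3)]))
E
```

```text
[569.05448645 165.6689939   63.86108694] 2.0774457896359797
[570.40111672 165.76594537  63.65362762] 4.710911604170117
[array([333., 395.]), array([276., 391.])]
[array([332., 345.]), array([273., 342.])]
```

View pics/f5.png

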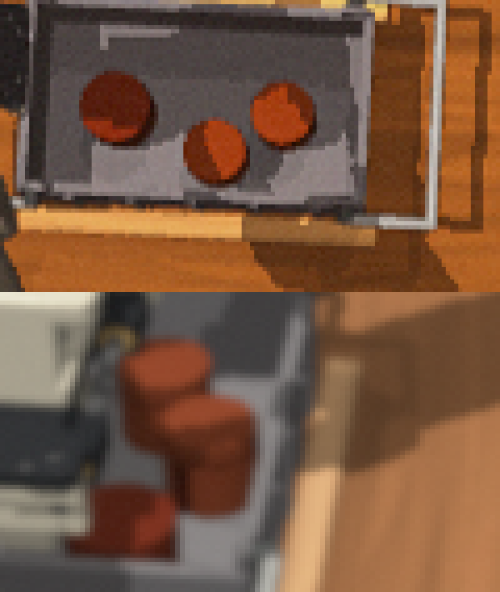

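All three boxes stand upright in the tote, and the middle one's top measures 64 mm high. Now bail A.

```bash
python3 -m handwheel '[{"claw":60,"dx":0,"dy":0,"dz":40,"rx":0,"ry":0,"rz":0},{"claw":60,"dx":0,"dy":0,"dz":40,"rx":0,"ry":0,"rz":0},{"claw":60,"dx":0,"dy":0,"dz":39,"rx":0,"ry":0,"rz":0},{"claw":60,"dx":0,"dy":0,"dz":0,"rx":0,"ry":0,"rz":0},{"claw":0,"dx":0,"dy":0,"dz":0,"rx":0,"ry":0,"rz":0},{"claw":0,"dx":0,"dy":0,"dz":0,"rx":0,"ry":0,"rz":0},{"claw":0,"dx":0,"dy":0,"dz":0,"rx":0,"ry":0,"rz":0},{"claw":0,"dx":0,"dy":0,"dz":0,"rx":0,"ry":0,"rz":0},{"claw":0,"dx":0,"dy":0,"dz":0,"rx":0,"ry":0,"rz":0},{"claw":0,"dx":0,"dy":0,"dz":0,"rx":0,"ry":0,"rz":0}]'
python3 -m handwheel '[{"claw":0,"dx":0,"dy":0,"dz":0,"rx":0,"ry":0,"rz":0},{"claw":0,"dx":0,"dy":0,"dz":0,"rx":0,"ry":0,"rz":0},{"claw":0,"dx":0,"dy":0,"dz":0,"rx":0,"ry":0,"rz":0}]'
```

```text
time: 34.0
tool_pos: [608.1, 374.3, 73.9]
tcp_rot: [-3.141, -0.001, -0.022]
contact_force: [0.0, -0.3, -0.9]
grip_width: 16.7
time: 34.3
tool_pos: [608.0, 374.5, 73.6]
tcp_rot: [-3.141, -0.0, -0.022]
contact_force: [-0.2, 1.2, 1.9]
grip_width: 9.0
```

```bash
python3 -m handwheel '[{"claw":0,"dx":0,"dy":0.2,"dz":-23,"rx":0,"ry":0,"rz":0},{"claw":0,"dx":0,"dy":7.6,"dz":-21.7,"rx":0,"ry":0,"rz":0},{"claw":0,"dx":0,"dy":14.2,"dz":-18.1,"rx":0,"ry":0,"rz":0},{"claw":0,"dx":0,"dy":19.3,"dz":-12.5,"rx":0,"ry":0,"rz":0},{"claw":0,"dx":0,"dy":22.3,"dz":-5.6,"rx":0,"ry":0,"rz":0},{"claw":0,"dx":0,"dy":22.9,"dz":2,"rx":0,"ry":0,"rz":0},{"claw":0,"dx":0,"dy":21,"dz":9.3,"rx":0,"ry":0,"rz":0},{"claw":0,"dx":0,"dy":16.9,"dz":15.6,"rx":0,"ry":0,"rz":0},{"claw":0,"dx":0,"dy":0,"dz":0,"rx":0,"ry":0,"rz":0}]'
python3 -m handwheel '[{"claw":0,"dx":0,"dy":10.9,"dz":20.2,"rx":0,"ry":0,"rz":0},{"claw":0,"dx":0,"dy":3.8,"dz":14,"rx":0,"ry":0,"rz":0},{"claw":0,"dx":0,"dy":0,"dz":5,"rx":0,"ry":0,"rz":0},{"claw":0,"dx":0,"dy":0,"dz":0,"rx":0,"ry":0,"rz":0},{"claw":0,"dx":0,"dy":0,"dz":0,"rx":0,"ry":0,"rz":0}]'
```

```text
time: 35.2
tool_pos: [604.7, 247.4, 126.3]
tcp_rot: [3.139, 0.002, -0.024]
contact_force: [-2.0, -4.8, 2.5]
grip_width: 8.7
time: 35.7
tool_pos: [604.4, 235.5, 88.3]
tcp_rot: [3.141, 0.001, -0.022]
contact_force: [-4.0, 0.4, 0.3]
grip_width: 8.8
```

```bash
python3 -m handwheel '[{"claw":0,"dx":0,"dy":0,"dz":3,"rx":0,"ry":0,"rz":0},{"claw":0,"dx":0,"dy":0,"dz":2,"rx":0,"ry":0,"rz":0},{"claw":0,"dx":0,"dy":0,"dz":0,"rx":0,"ry":0,"rz":0}]'
python3 -m handwheel '[{"claw":0,"dx":0,"dy":0,"dz":2,"rx":0,"ry":0,"rz":0},{"claw":0,"dx":0,"dy":0,"dz":0,"rx":0,"ry":0,"rz":0}]'
```

```text
time: 36.0
tool_pos: [604.5, 235.5, 85.8]
tcp_rot: [3.141, -0.0, -0.022]
contact_force: [-8.8, -1.3, 13.5]
grip_width: 9.2
time: 36.2
tool_pos: [604.7, 235.4, 85.5]
tcp_rot: [3.142, -0.001, -0.022]
contact_force: [-12.9, -3.1, 22.7]
grip_width: 8.6
```

```bash
python3 -m handwheel '[{"claw":30,"dx":0,"dy":0,"dz":-2,"rx":0,"ry":0,"rz":0},{"claw":50,"dx":0,"dy":0,"dz":0,"rx":0,"ry":0,"rz":0},{"claw":50,"dx":0,"dy":0,"dz":0,"rx":0,"ry":0,"rz":0},{"claw":50,"dx":0,"dy":0,"dz":0,"rx":0,"ry":0,"rz":0},{"claw":60,"dx":0,"dy":0,"dz":-40,"rx":0,"ry":0,"rz":0},{"claw":60,"dx":0,"dy":0,"dz":-40,"rx":0,"ry":0,"rz":0},{"claw":60,"dx":0,"dy":0,"dz":-40,"rx":0,"ry":0,"rz":0},{"claw":60,"dx":0,"dy":41.5,"dz":0,"rx":0,"ry":0,"rz":0},{"claw":60,"dx":0,"dy":41.5,"dz":0,"rx":0,"ry":0,"rz":0},{"claw":60,"dx":0,"dy":41.5,"dz":0,"rx":0,"ry":0,"rz":0}]'
python3 -m handwheel '[{"claw":60,"dx":0,"dy":41.5,"dz":0,"rx":0,"ry":0,"rz":0},{"claw":60,"dx":0,"dy":41.5,"dz":0,"rx":0,"ry":0,"rz":0},{"claw":60,"dx":0,"dy":41.5,"dz":0,"rx":0,"ry":0,"rz":0},{"claw":60,"dx":0,"dy":0,"dz":0,"rx":0,"ry":0,"rz":0},{"claw":60,"dx":0,"dy":0,"dz":0,"rx":0,"ry":0,"rz":0}]'
```

```text
time: 37.2
tool_pos: [602.1, 109.6, 203.2]
tcp_rot: [3.141, -0.0, -0.021]
contact_force: [0.6, -0.2, -0.1]
grip_width: 60.0
time: 37.7
tool_pos: [599.4, -14.7, 203.0]
tcp_rot: [-3.141, 0.0, -0.024]
contact_force: [0.1, 1.0, -0.1]
grip_width: 59.7
```

Descend to about 74 and grip bar B.

```bash
python3 -m handwheel '[{"claw":60,"dx":0,"dy":0,"dz":45,"rx":0,"ry":0,"rz":0},{"claw":60,"dx":0,"dy":0,"dz":45,"rx":0,"ry":0,"rz":0},{"claw":60,"dx":0,"dy":0,"dz":39,"rx":0,"ry":0,"rz":0},{"claw":60,"dx":0,"dy":0,"dz":0,"rx":0,"ry":0,"rz":0},{"claw":0,"dx":0,"dy":0,"dz":0,"rx":0,"ry":0,"rz":0},{"claw":0,"dx":0,"dy":0,"dz":0,"rx":0,"ry":0,"rz":0},{"claw":0,"dx":0,"dy":0,"dz":0,"rx":0,"ry":0,"rz":0},{"claw":0,"dx":0,"dy":0,"dz":0,"rx":0,"ry":0,"rz":0},{"claw":0,"dx":0,"dy":0,"dz":0,"rx":0,"ry":0,"rz":0},{"claw":0,"dx":0,"dy":0,"dz":0,"rx":0,"ry":0,"rz":0}]'
python3 -m handwheel '[{"claw":0,"dx":0,"dy":0,"dz":0,"rx":0,"ry":0,"rz":0},{"claw":0,"dx":0,"dy":0,"dz":0,"rx":0,"ry":0,"rz":0},{"claw":0,"dx":0,"dy":0,"dz":0,"rx":0,"ry":0,"rz":0}]'
```

```text
time: 38.7
tool_pos: [599.6, -13.9, 74.9]
tcp_rot: [3.141, -0.001, -0.022]
contact_force: [-0.1, -0.2, -0.3]
grip_width: 16.3
time: 39.0
tool_pos: [599.5, -13.7, 74.5]
tcp_rot: [-3.141, -0.0, -0.022]
contact_force: [-0.7, 0.9, 1.3]
grip_width: 8.7
```

```bash
python3 -m handwheel '[{"claw":0,"dx":0,"dy":-0.2,"dz":-23,"rx":0,"ry":0,"rz":0},{"claw":0,"dx":0,"dy":-7.6,"dz":-21.7,"rx":0,"ry":0,"rz":0},{"claw":0,"dx":0,"dy":-14.2,"dz":-18.1,"rx":0,"ry":0,"rz":0},{"claw":0,"dx":0,"dy":-19.3,"dz":-12.5,"rx":0,"ry":0,"rz":0},{"claw":0,"dx":0,"dy":-22.3,"dz":-5.6,"rx":0,"ry":0,"rz":0},{"claw":0,"dx":0,"dy":-22.9,"dz":2,"rx":0,"ry":0,"rz":0},{"claw":0,"dx":0,"dy":-21,"dz":9.3,"rx":0,"ry":0,"rz":0},{"claw":0,"dx":0,"dy":-16.9,"dz":15.6,"rx":0,"ry":0,"rz":0},{"claw":0,"dx":0,"dy":0,"dz":0,"rx":0,"ry":0,"rz":0}]'
python3 -m handwheel '[{"claw":0,"dx":0,"dy":-10.9,"dz":20.2,"rx":0,"ry":0,"rz":0},{"claw":0,"dx":0,"dy":-3.8,"dz":14,"rx":0,"ry":0,"rz":0},{"claw":0,"dx":0,"dy":0,"dz":5,"rx":0,"ry":0,"rz":0},{"claw":0,"dx":0,"dy":0,"dz":2,"rx":0,"ry":0,"rz":0},{"claw":0,"dx":0,"dy":0,"dz":0,"rx":0,"ry":0,"rz":0},{"claw":0,"dx":0,"dy":0,"dz":0,"rx":0,"ry":0,"rz":0}]'
python3 -m handwheel '[{"claw":0,"dx":0,"dy":0,"dz":2,"rx":0,"ry":0,"rz":0},{"claw":0,"dx":0,"dy":0,"dz":0,"rx":0,"ry":0,"rz":0}]'
```

```text
time: 39.9
tool_pos: [603.7, 112.8, 127.3]
tcp_rot: [-3.14, -0.004, -0.021]
contact_force: [5.6, 4.1, 1.9]
grip_width: 8.9
time: 40.5
tool_pos: [604.0, 125.4, 86.8]
tcp_rot: [-3.141, -0.003, -0.022]
contact_force: [6.6, 1.1, -0.3]
grip_width: 8.9
time: 40.7
tool_pos: [604.2, 125.4, 86.4]
tcp_rot: [-3.141, -0.004, -0.022]
contact_force: [2.3, 0.1, 9.7]
grip_width: 8.8
```

```bash
python3 -m handwheel '[{"claw":0,"dx":0,"dy":0,"dz":1.5,"rx":0,"ry":0,"rz":0},{"claw":0,"dx":0,"dy":0,"dz":0,"rx":0,"ry":0,"rz":0}]'
python3 -m handwheel '[{"claw":30,"dx":0,"dy":0,"dz":-3,"rx":0,"ry":0,"rz":0},{"claw":50,"dx":0,"dy":0,"dz":0,"rx":0,"ry":0,"rz":0},{"claw":50,"dx":0,"dy":0,"dz":0,"rx":0,"ry":0,"rz":0},{"claw":50,"dx":0,"dy":0,"dz":0,"rx":0,"ry":0,"rz":0},{"claw":60,"dx":0,"dy":0,"dz":-45,"rx":0,"ry":0,"rz":0},{"claw":60,"dx":0,"dy":0,"dz":-45,"rx":0,"ry":0,"rz":0},{"claw":60,"dx":0,"dy":0,"dz":-45,"rx":0,"ry":0,"rz":0},{"claw":60,"dx":-50,"dy":0,"dz":0,"rx":0,"ry":0,"rz":0},{"claw":60,"dx":-50,"dy":0,"dz":0,"rx":0,"ry":0,"rz":0},{"claw":60,"dx":-50,"dy":0,"dz":0,"rx":0,"ry":0,"rz":0}]'
python3 - <<'E'
from h import *
boxes('g')
f=cv2.imread("pics/g_top.png")[130:235,185:375];s=cv2.imread("pics/g_side.png")[145:305,165:325]
cv2.imwrite("pics/g1.png",cv2.resize(f,None,fx=4.2,fy=4.2,interpolation=3))
cv2.imwrite("pics/g2.png",cv2.resize(s,None,fx=3.6,fy=3.6,interpolation=3))
E
```

```text
time: 40.9
tool_pos: [604.2, 125.4, 86.3]
tcp_rot: [-3.141, -0.005, -0.022]
contact_force: [-2.0, 0.5, 17.7]
grip_width: 8.8
time: 41.9
tool_pos: [450.5, 128.5, 221.1]
tcp_rot: [3.142, 0.001, -0.023]
contact_force: [-0.1, -0.4, -0.8]
grip_width: 59.7
[301, 113, 26, 25, 501] [768.  -76.5  57. ]
[210, 163, 8, 15, 96] [603.7 261.4  57. ]
[234, 174, 15, 15, 167] [567.2 167.7  57. ]
```

View pics/g1.png

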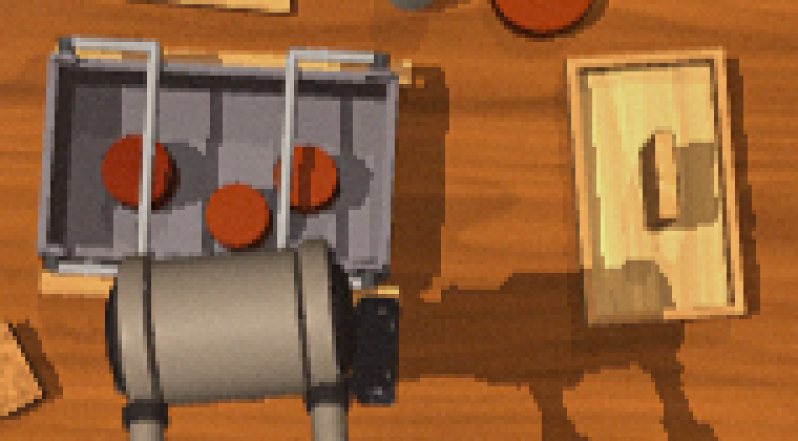

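View pics/g2.png

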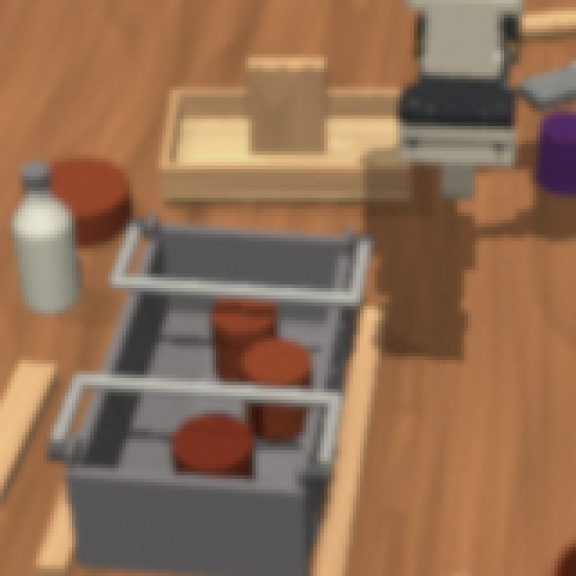

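Both crossbars now lie over the opening at (148,150) and (290,150), three boxes stand below them, and the tray is unmoved. I go to the tray handle at (598.5,-173), heading 0.098.

```bash
python3 -m handwheel '[{"claw":60,"dx":0,"dy":0,"dz":0,"rx":0,"ry":0,"rz":-0.12},{"claw":60,"dx":0,"dy":0,"dz":0,"rx":0,"ry":0,"rz":0},{"claw":60,"dx":16.3,"dy":44.9,"dz":0,"rx":0,"ry":0,"rz":0},{"claw":60,"dx":16.3,"dy":44.9,"dz":0,"rx":0,"ry":0,"rz":0},{"claw":60,"dx":16.3,"dy":44.9,"dz":0,"rx":0,"ry":0,"rz":0},{"claw":60,"dx":16.3,"dy":44.9,"dz":0,"rx":0,"ry":0,"rz":0},{"claw":60,"dx":16.3,"dy":44.9,"dz":0,"rx":0,"ry":0,"rz":0},{"claw":60,"dx":16.3,"dy":44.9,"dz":0,"rx":0,"ry":0,"rz":0},{"claw":60,"dx":16.3,"dy":44.9,"dz":0,"rx":0,"ry":0,"rz":0},{"claw":60,"dx":0,"dy":0,"dz":0,"rx":0,"ry":0,"rz":0}]'
python3 -m handwheel '[{"claw":60,"dx":0,"dy":0,"dz":0,"rx":0,"ry":0,"rz":0},{"claw":60,"dx":0,"dy":0,"dz":0,"rx":0,"ry":0,"rz":0}]'
python3 - <<'E'
from h import *
snap('i')
a=cv2.imread("pics/i_side.png")[130:230,180:310].astype(int);b=cv2.imread("pics/a_side.png")[130:230,180:310]
t=np.abs(a-b).max(2)
# compare tray near rim & handle edges region
r=cv2.imread("pics/i_side.png")[:, :];print(np.median(t[40:72,25:100]))
E
```

```text
time: 43.0
tool_pos: [598.2, -178.9, 219.6]
tcp_rot: [3.14, 0.001, 0.089]
contact_force: [0.0, 0.8, 0.2]
grip_width: 59.8
time: 43.2
tool_pos: [596.5, -172.3, 221.1]
tcp_rot: [-3.141, 0.001, 0.097]
contact_force: [-0.3, 0.7, 0.2]
grip_width: 59.9
2.0
```

```bash
python3 -m handwheel '[{"claw":60,"dx":2,"dy":0.5,"dz":45,"rx":0,"ry":0,"rz":0},{"claw":60,"dx":0,"dy":0,"dz":40,"rx":0,"ry":0,"rz":0},{"claw":60,"dx":0,"dy":0,"dz":28,"rx":0,"ry":0,"rz":0},{"claw":60,"dx":0,"dy":0,"dz":28,"rx":0,"ry":0,"rz":0},{"claw":60,"dx":0,"dy":0,"dz":0,"rx":0,"ry":0,"rz":0},{"claw":30,"dx":0,"dy":0,"dz":0,"rx":0,"ry":0,"rz":0},{"claw":10,"dx":0,"dy":0,"dz":0,"rx":0,"ry":0,"rz":0},{"claw":5,"dx":0,"dy":0,"dz":0,"rx":0,"ry":0,"rz":0},{"claw":5,"dx":0,"dy":0,"dz":0,"rx":0,"ry":0,"rz":0},{"claw":5,"dx":0,"dy":0,"dz":0,"rx":0,"ry":0,"rz":0}]'
python3 -m handwheel '[{"claw":5,"dx":0,"dy":0,"dz":0,"rx":0,"ry":0,"rz":0},{"claw":5,"dx":0,"dy":0,"dz":0,"rx":0,"ry":0,"rz":0},{"claw":5,"dx":0,"dy":0,"dz":0,"rx":0,"ry":0,"rz":0},{"claw":5,"dx":0,"dy":0,"dz":0,"rx":0,"ry":0,"rz":0}]'
```

```text
time: 44.3
tool_pos: [599.1, -173.5, 81.4]
tcp_rot: [3.141, -0.001, 0.098]
contact_force: [-0.3, -0.1, -0.6]
grip_width: 24.6
time: 44.7
tool_pos: [599.0, -173.8, 80.9]
tcp_rot: [3.141, -0.0, 0.098]
contact_force: [0.1, -3.5, 2.2]
grip_width: 15.7
```

```bash
python3 -m handwheel '[{"claw":5,"dx":0,"dy":0,"dz":-10,"rx":0,"ry":0,"rz":0},{"claw":5,"dx":0,"dy":0,"dz":-15,"rx":0,"ry":0,"rz":0},{"claw":5,"dx":0,"dy":0,"dz":-25,"rx":0,"ry":0,"rz":0},{"claw":5,"dx":0,"dy":0,"dz":-35,"rx":0,"ry":0,"rz":0},{"claw":5,"dx":0,"dy":0,"dz":-35,"rx":0,"ry":0,"rz":0},{"claw":5,"dx":0,"dy":0,"dz":-25,"rx":0,"ry":0,"rz":0},{"claw":5,"dx":0,"dy":0,"dz":-15,"rx":0,"ry":0,"rz":0},{"claw":5,"dx":0,"dy":0,"dz":0,"rx":0,"ry":0,"rz":0},{"claw":5,"dx":0,"dy":0,"dz":0,"rx":0,"ry":0,"rz":0}]'
python3 -m handwheel '[{"claw":5,"dx":0,"dy":0,"dz":0,"rx":0,"ry":0,"rz":-0.05},{"claw":5,"dx":0,"dy":0,"dz":0,"rx":0,"ry":0,"rz":-0.1},{"claw":5,"dx":0,"dy":0,"dz":0,"rx":0,"ry":0,"rz":-0.1},{"claw":5,"dx":0,"dy":0,"dz":0,"rx":0,"ry":0,"rz":-0.1},{"claw":5,"dx":0,"dy":0,"dz":0,"rx":0,"ry":0,"rz":-0.1},{"claw":5,"dx":0,"dy":0,"dz":0,"rx":0,"ry":0,"rz":-0.1},{"claw":5,"dx":0,"dy":0,"dz":0,"rx":0,"ry":0,"rz":-0.1},{"claw":5,"dx":0,"dy":0,"dz":0,"rx":0,"ry":0,"rz":-0.1},{"claw":5,"dx":0,"dy":0,"dz":0,"rx":0,"ry":0,"rz":-0.1},{"claw":5,"dx":0,"dy":0,"dz":0,"rx":0,"ry":0,"rz":-0.1}]'
python3 -m handwheel '[{"claw":5,"dx":0,"dy":0,"dz":0,"rx":0,"ry":0,"rz":-0.1},{"claw":5,"dx":0,"dy":0,"dz":0,"rx":0,"ry":0,"rz":-0.1},{"claw":5,"dx":0,"dy":0,"dz":0,"rx":0,"ry":0,"rz":-0.1},{"claw":5,"dx":0,"dy":0,"dz":0,"rx":0,"ry":0,"rz":-0.1},{"claw":5,"dx":0,"dy":0,"dz":0,"rx":0,"ry":0,"rz":-0.1},{"claw":5,"dx":0,"dy":0,"dz":0,"rx":0,"ry":0,"rz":-0.001},{"claw":5,"dx":0,"dy":0,"dz":0,"rx":0,"ry":0,"rz":0}]'
```

```text
time: 45.6
tool_pos: [598.2, -172.9, 239.6]
tcp_rot: [-3.14, 0.002, 0.098]
contact_force: [-0.4, -0.1, -5.0]
grip_width: 16.0
time: 46.6
tool_pos: [597.9, -172.9, 238.3]
tcp_rot: [-3.137, 0.0, 1.052]
contact_force: [-0.4, -0.3, -4.7]
grip_width: 15.5
time: 47.3
tool_pos: [598.3, -173.1, 239.2]
tcp_rot: [-3.139, -0.001, 1.546]
contact_force: [0.6, 0.2, -4.9]
grip_width: 15.5
```

```bash
python3 -m handwheel '[{"claw":5,"dx":20,"dy":-0.4,"dz":0,"rx":0,"ry":0,"rz":0},{"claw":5,"dx":35,"dy":-0.4,"dz":0,"rx":0,"ry":0,"rz":0},{"claw":5,"dx":40,"dy":-0.4,"dz":0,"rx":0,"ry":0,"rz":0},{"claw":5,"dx":40,"dy":-0.4,"dz":0,"rx":0,"ry":0,"rz":0},{"claw":5,"dx":40,"dy":-0.4,"dz":0,"rx":0,"ry":0,"rz":0},{"claw":5,"dx":40,"dy":-0.4,"dz":0,"rx":0,"ry":0,"rz":0},{"claw":5,"dx":40,"dy":-0.4,"dz":0,"rx":0,"ry":0,"rz":0},{"claw":5,"dx":40,"dy":-0.4,"dz":0,"rx":0,"ry":0,"rz":0},{"claw":5,"dx":35,"dy":-0.4,"dz":0,"rx":0,"ry":0,"rz":0},{"claw":5,"dx":23.6,"dy":0,"dz":0,"rx":0,"ry":0,"rz":0}]'
python3 -m handwheel '[{"claw":5,"dx":0,"dy":0,"dz":0,"rx":0,"ry":0,"rz":0},{"claw":5,"dx":0,"dy":0,"dz":0,"rx":0,"ry":0,"rz":0},{"claw":5,"dx":0,"dy":0,"dz":0,"rx":0,"ry":0,"rz":0}]'
python3 - <<'E'
from h import *
snap('j')
f=cv2.imread("pics/j_top.png")[130:235,185:375];s=cv2.imread("pics/j_side.png")[145:305,165:325]
f=cv2.resize(f,None,fx=4.2,fy=4.2,interpolation=3);s=cv2.resize(s,None,fx=3.6,fy=3.6,interpolation=3)
cv2.imwrite("pics/j1.png",f);cv2.imwrite("pics/j2.png",s)
E
```

```text
time: 48.3
tool_pos: [602.3, 183.0, 239.9]
tcp_rot: [-3.14, -0.0, 1.548]
contact_force: [-0.3, 0.5, -5.0]
grip_width: 15.9
time: 48.6
tool_pos: [602.9, 179.4, 240.2]
tcp_rot: [-3.141, 0.001, 1.547]
contact_force: [0.0, -0.8, -4.4]
grip_width: 16.0
```

View pics/j1.png

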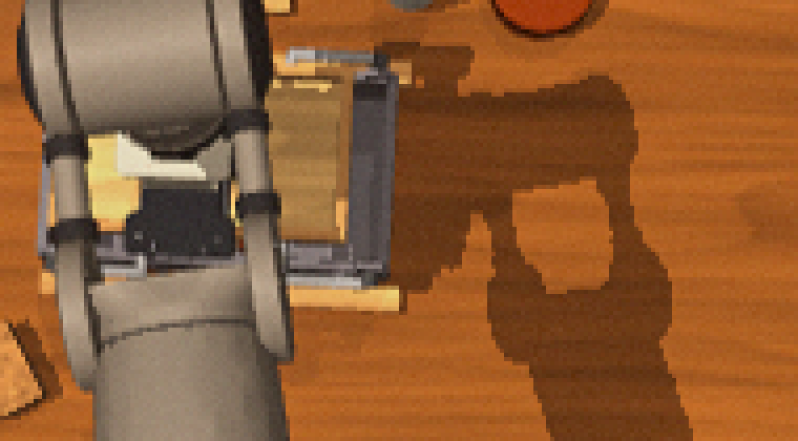

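```bash
python3 - <<'E'
from h import *
for p in((355,70),(346,243)): print(onz("top",c1(p),204).round(1))
E
```

```text
[661.7  71.1 204. ]
[532.4  74.5 204. ]
```

View pics/j2.png

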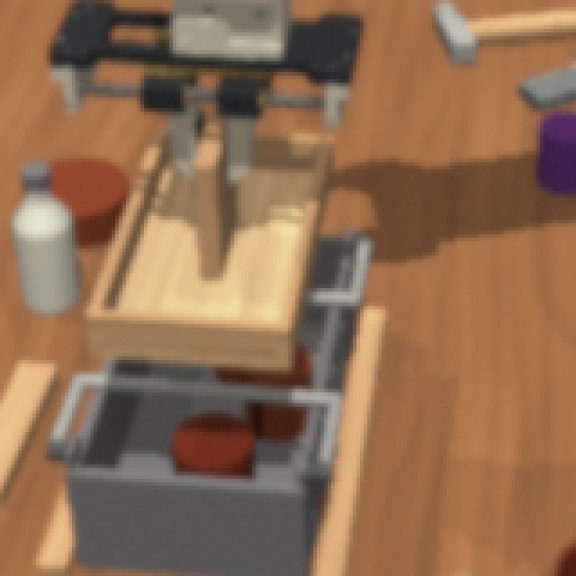

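```bash
python3 - <<'E'
from h import *
g=lambda p:((p[0]+.5)/3.6-.5+165,(p[1]+.5)/3.6-.5+145)
for p in((89,319),(299,332)): print("tray +y rim",onz("side",g(p),204).round(1))
# bar A top edge in same picture, axis z96, true y 235.4
for p in((75,380),(340,397)): print("barA",onz("side",g(p),97).round(1))
for p in((118,281),(362,300)): print("barB",onz("side",g(p),96).round(1))
E
```

```text
tray +y rim [667.9 293.  204. ]
tray +y rim [534.8 294.2 204. ]
barA [700.5 234.1  97. ]
barA [515.  235.9  97. ]
barB [693.2 121.5  96. ]
barB [508.9 127.9  96. ]
```

```bash
python3 -m handwheel '[{"claw":5,"dx":-2.7,"dy":1.5,"dz":0,"rx":0,"ry":0,"rz":0},{"claw":5,"dx":0,"dy":0,"dz":20,"rx":0,"ry":0,"rz":0},{"claw":5,"dx":0,"dy":0,"dz":20,"rx":0,"ry":0,"rz":0},{"claw":5,"dx":0,"dy":0,"dz":14,"rx":0,"ry":0,"rz":0},{"claw":5,"dx":0,"dy":0,"dz":6,"rx":0,"ry":0,"rz":0},{"claw":5,"dx":0,"dy":0,"dz":3,"rx":0,"ry":0,"rz":0},{"claw":5,"dx":0,"dy":0,"dz":2,"rx":0,"ry":0,"rz":0},{"claw":5,"dx":0,"dy":0,"dz":0,"rx":0,"ry":0,"rz":0},{"claw":5,"dx":0,"dy":0,"dz":0,"rx":0,"ry":0,"rz":0}]'
python3 -m handwheel '[{"claw":5,"dx":0,"dy":0,"dz":2,"rx":0,"ry":0,"rz":0},{"claw":5,"dx":0,"dy":0,"dz":0,"rx":0,"ry":0,"rz":0}]'
```

```text
time: 49.6
tool_pos: [604.8, 177.5, 176.3]
tcp_rot: [3.14, -0.0, 1.549]
contact_force: [-0.6, 0.4, -4.4]
grip_width: 16.0
time: 49.8
tool_pos: [604.3, 177.5, 173.6]
tcp_rot: [3.142, 0.0, 1.549]
contact_force: [0.1, 0.1, -4.3]
grip_width: 16.2
```

```bash
python3 -m handwheel '[{"claw":5,"dx":0,"dy":0,"dz":1.5,"rx":0,"ry":0,"rz":0},{"claw":5,"dx":0,"dy":0,"dz":1,"rx":0,"ry":0,"rz":0},{"claw":5,"dx":0,"dy":0,"dz":0,"rx":0,"ry":0,"rz":0}]'
python3 -m handwheel '[{"claw":5,"dx":0,"dy":0,"dz":1,"rx":0,"ry":0,"rz":0},{"claw":5,"dx":0,"dy":0,"dz":0,"rx":0,"ry":0,"rz":0}]'
```

```text
time: 50.1
tool_pos: [604.3, 177.5, 170.8]
tcp_rot: [-3.141, 0.0, 1.549]
contact_force: [-0.6, 0.3, -4.5]
grip_width: 15.9
time: 50.3
tool_pos: [604.4, 177.5, 169.9]
tcp_rot: [-3.141, 0.0, 1.549]
contact_force: [-0.7, -0.5, -5.2]
grip_width: 15.8
```

```bash
python3 -m handwheel '[{"claw":5,"dx":0,"dy":0,"dz":0.7,"rx":0,"ry":0,"rz":0},{"claw":5,"dx":0,"dy":0,"dz":0,"rx":0,"ry":0,"rz":0}]'
python3 -m handwheel '[{"claw":5,"dx":0,"dy":0,"dz":0.7,"rx":0,"ry":0,"rz":0},{"claw":5,"dx":0,"dy":0,"dz":0,"rx":0,"ry":0,"rz":0}]'
```

```text
time: 50.5
tool_pos: [604.4, 177.5, 169.8]
tcp_rot: [3.141, 0.0, 1.549]
contact_force: [-0.6, 1.2, -1.8]
grip_width: 16.0
time: 50.7
tool_pos: [604.5, 177.5, 169.8]
tcp_rot: [3.141, -0.0, 1.549]
contact_force: [-3.3, -1.5, 4.6]
grip_width: 16.1
```

Seated at the expected height. Release, rise and look.

```bash
python3 -m handwheel '[{"claw":25,"dx":0,"dy":0,"dz":0,"rx":0,"ry":0,"rz":0},{"claw":40,"dx":0,"dy":0,"dz":0,"rx":0,"ry":0,"rz":0},{"claw":40,"dx":0,"dy":0,"dz":0,"rx":0,"ry":0,"rz":0},{"claw":40,"dx":0,"dy":0,"dz":0,"rx":0,"ry":0,"rz":0},{"claw":40,"dx":0,"dy":0,"dz":-25,"rx":0,"ry":0,"rz":0},{"claw":40,"dx":0,"dy":0,"dz":-40,"rx":0,"ry":0,"rz":0},{"claw":40,"dx":0,"dy":0,"dz":-40,"rx":0,"ry":0,"rz":0},{"claw":40,"dx":-30,"dy":-30,"dz":0,"rx":0,"ry":0,"rz":0},{"claw":40,"dx":-40,"dy":-30,"dz":0,"rx":0,"ry":0,"rz":0},{"claw":40,"dx":-40,"dy":-30,"dz":0,"rx":0,"ry":0,"rz":0}]'
python3 -m handwheel '[{"claw":40,"dx":-45,"dy":-20,"dz":0,"rx":0,"ry":0,"rz":0},{"claw":40,"dx":-45,"dy":0,"dz":0,"rx":0,"ry":0,"rz":0},{"claw":40,"dx":-45,"dy":0,"dz":0,"rx":0,"ry":0,"rz":0},{"claw":40,"dx":-45,"dy":0,"dz":0,"rx":0,"ry":0,"rz":0},{"claw":40,"dx":-45,"dy":0,"dz":0,"rx":0,"ry":0,"rz":0},{"claw":40,"dx":0,"dy":0,"dz":0,"rx":0,"ry":0,"rz":0}]'
python3 - <<'E'
from h import *
snap('k')
f=cv2.imread("pics/k_top.png")[120:250,185:325];s=cv2.imread("pics/k_side.png")[165:305,165:305]
cv2.imwrite("pics/k1.png",np.hstack([cv2.resize(f,(400,371),interpolation=3),cv2.resize(s,(371,371),interpolation=3)]))
E
```

```text
time: 51.7
tool_pos: [510.9, 68.7, 273.7]
tcp_rot: [3.141, 0.0, 1.55]
contact_force: [0.1, -0.4, 0.8]
grip_width: 40.3
time: 52.3
tool_pos: [486.8, -159.9, 273.4]
tcp_rot: [3.141, 0.002, 1.543]
contact_force: [-0.1, 1.1, -0.2]
grip_width: 39.8
```

View pics/k1.png

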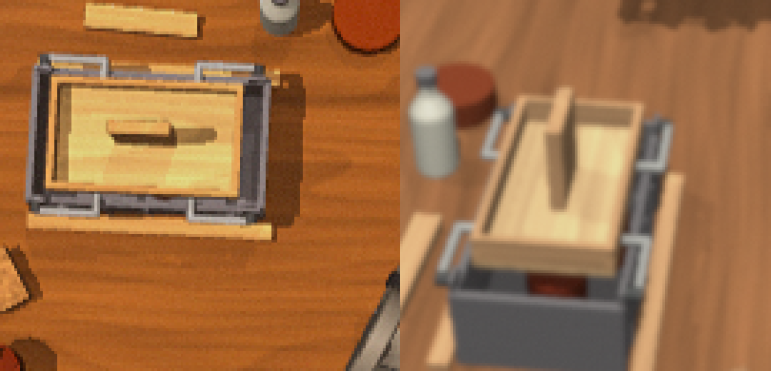

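The tray sits level and lengthwise on both crossbars (left half: about (145,137); right half: (560,180)). Its end gaps are even, the bails are in, and the robot is clear. I hand in.

```bash
python3 -c "
from plant import bot
print(bot.close_job())"
```

```text
the job is handed in; nothing more can be done
None
```

The tote is packed and the job was handed in at about 52 s of the 210 s allowed. I swung both bails fully out, stood the three red-brown boxes upright on the tote's floor and swung both bails back in. The tray is stacked on them, lengthwise.

**Boxes:** Only three of box1–box4 were there. All were gripped at the fixed 30 N. Part-way through, the middle one was found about 36 mm aside inside the tote. I took this for the announced knock, though my own retreat from it cannot be ruled out. It was still upright on the floor, with its top measured at 64 mm, so I left it.

**Bails:** Each was pushed to its stop, with 18 to 30 N felt at the tool. Swung in, the crossbars measured 110.0 mm apart, as the text says they should be.

**Tray:** It seated at tool height 169.8 mm, against 170 expected, without jamming. The last picture shows it looking level, with its cleats between the crossbars and the robot clear. I did not measure its level or the cleat gaps.

**Disagreements:** The camera's estimate of the tote's centre in x differed by about 3 mm between the rim and the bars. The tray sat about 3 mm off the grip centre along its length, and I corrected for that before lowering it.

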